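Rake stone samples level on a drying bed

TASK

Take the small hand rake from its stand and rake the heap of stone pieces out over the drying bed into an even single layer: at least one piece in every quarter, at least three pieces in the near half, none lying on another and all still in the tray. Draw the rake from the bed's far end into its near half with the tines resting lightly (a few newtons) on the bed all the way, never pressing hard on the bed or the tray; move the stones with the rake only and leave the other things alone. Then hang the rake back upright in its stand's pocket, on its flange.

Things in the scene. Friction and masses are not known exactly. Their poses are not given: they have to be found in the camera images.
- bed: flat rigid perforated steel bed of a drying tray, 200 mm (its x) x 160 mm (its y); the origin is the middle of its upper surface; x points to the far end (away from the robot), y to the left, z up; dark lines at x = 0 and y = 0 mark its quarters. The heap leaves 30 mm free at the far end. The bed lies 14 to 24 mm above the worktop, a little different each time. It is a thin sieve that does not give and must not be pressed hard
- tray: fixed aluminium tray round the bed, 214 x 174 mm outside, walls 7 mm thick and 46 mm high (rim 50 mm above the worktop), same axes as the bed; origin in the middle of its underside
- rake_grip (a point): centre of the wooden grip of the small hand rake, a square upright block 22 x 22 mm, 68 mm tall. The rake is upright, about 180 g. Its axes: y along its row of tines, x across it, z up the handle. Under the grip is a round neck 13 mm thick with a flat flange 36 mm (x) x 20 mm (y), 5 mm thick, its underside 50 mm below this point; below that a thin stem and the head
- rake: the same rake; origin 118 mm straight below the grip's centre. Head: crossbar 14 x 40 mm, 14 mm high, over a row of 4 steel tines 39 mm long (y), 10 mm thick (x), 28 mm tall. The stem telescopes and is clamped for the whole job: tine tips lie 102 to 118 mm below the grip's centre, unknown and not reported. The head also gives upward 5 mm at most against a spring, about 4.5 N per mm
- pocket (a point): middle of the mouth of the pocket in the rake's grey stand, level with its rim, 78 mm above the worktop. The stand is a fixed block about 60 x 86 mm; the pocket is 24 mm (x) x 50 mm (y) inside, 72 mm deep. The rake starts hanging in it by its flange, which rests on the rim across x, so its grip's centre is 50 mm above this point; the rake's y lies along the pocket's y
- stone_1_c (a point): piece of stone, plain grey concrete-like block with rounded corners, 26 x 25 x 22 mm (x, y, z), about 35 g; the point is its centre, 11 mm above its underside; z up at the start; in the bank: outer left column, far row
- stone_2_c (a point): piece of stone, plain grey concrete-like block with rounded corners, 26 x 25 x 22 mm (x, y, z), about 35 g; the point is its centre, 11 mm above its underside; z up at the start; in the bank: outer left column, front row
- stone_3_c (a point): piece of stone, plain grey concrete-like block with rounded corners, 26 x 25 x 22 mm (x, y, z), about 35 g; the point is its centre, 11 mm above its underside; z up at the start; in the bank: outer right column, far row
- stone_4_c (a point): piece of stone, plain grey concrete-like block with rounded corners, 26 x 25 x 22 mm (x, y, z), about 35 g; the point is its centre, 11 mm above its underside; z up at the start; in the bank: outer right column, front row
- stone_5_c (a point): piece of stone, plain grey concrete-like block with rounded corners, 26 x 25 x 22 mm (x, y, z), about 35 g; the point is its centre, 11 mm above its underside; z up at the start; in the bank: far row, inner left
- stone_6_c (a point): piece of stone, plain grey concrete-like block with rounded corners, 26 x 25 x 22 mm (x, y, z), about 35 g; the point is its centre, 11 mm above its underside; z up at the start; in the bank: far row, inner right
- stone_7_c (a point): piece of stone, plain grey concrete-like block with rounded corners, 26 x 25 x 22 mm (x, y, z), about 35 g; the point is its centre, 11 mm above its underside; z up at the start; on top of the two inner pieces of the far row
- jar_3: glass jar with a lid, 60 mm wide, 80 mm tall, bystander; origin under its centre
- pot_2: low round pot with a lid, 67 mm wide, 26 mm tall, bystander; origin under its centre
- tape_1: roll of tape lying flat, 104 mm wide, 25 mm tall, bystander; origin under its centre
- stone_1: the same piece of stone; origin in the middle of its underside
- stone_2: the same piece of stone; origin in the middle of its underside
- stone_3: the same piece of stone; origin in the middle of its underside
- stone_4: the same piece of stone; origin in the middle of its underside
- stone_5: the same piece of stone; origin in the middle of its underside
- stone_6: the same piece of stone; origin in the middle of its underside
- stone_7: the same piece of stone; origin in the middle of its underside

How it is judged:
On the way, in this order (a step that is already met when the one before it is completed fails the run):
1. the rake is lifted out of its stand (distance of rake_grip from where it was at the start of the episode above 0.06 m), for 0.1 s.
2. the tines touch the bed (over 0.3 N) near its far end (contact force between rake and bed above 0.3 N and x of rake_grip in the frame of bed above 0.05 m), for 0.1 s.
3. drawn nearer, they touch the bed just beyond its middle line (contact force between rake and bed above 0.3 N and x of rake_grip in the frame of bed between 0 and 0.04 m), for 0.1 s.
4. and they touch the bed in its near half (contact force between rake and bed above 0.3 N and x of rake_grip in the frame of bed below -0.005 m), for 0.1 s.
At the end, for the whole second after the job is handed in: each quarter of the bed holds at least one piece centre, the near half at least three; every piece in the tray, its centre under 20 mm above the bed; rake at rest in its pocket: grip over its middle within 12 mm each way, 37 to 58 mm above the rim, tilt under 0.3 rad (((x of stone_1_c in the frame of bed below 0 m and y of stone_1_c in the frame of bed below 0 m) or (x of stone_2_c in the frame of bed below 0 m and y of stone_2_c in the frame of bed below 0 m) or (x of stone_3_c in the frame of bed below 0 m and y of stone_3_c in the frame of bed below 0 m) or (x of stone_4_c in the frame of bed below 0 m and y of stone_4_c in the frame of bed below 0 m) or (x of stone_5_c in the frame of bed below 0 m and y of stone_5_c in the frame of bed below 0 m) or (x of stone_6_c in the frame of bed below 0 m and y of stone_6_c in the frame of bed below 0 m) or (x of stone_7_c in the frame of bed below 0 m and y of stone_7_c in the frame of bed below 0 m)) and ((x of stone_1_c in the frame of bed below 0 m and y of stone_1_c in the frame of bed above 0 m) or (x of stone_2_c in the frame of bed below 0 m and y of stone_2_c in the frame of bed above 0 m) or (x of stone_3_c in the frame of bed below 0 m and y of stone_3_c in the frame of bed above 0 m) or (x of stone_4_c in the frame of bed below 0 m and y of stone_4_c in the frame of bed above 0 m) or (x of stone_5_c in the frame of bed below 0 m and y of stone_5_c in the frame of bed above 0 m) or (x of stone_6_c in the frame of bed below 0 m and y of stone_6_c in the frame of bed above 0 m) or (x of stone_7_c in the frame of bed below 0 m and y of stone_7_c in the frame of bed above 0 m)) and ((x of stone_1_c in the frame of bed above 0 m and y of stone_1_c in the frame of bed below 0 m) or (x of stone_2_c in the frame of bed above 0 m and y of stone_2_c in the frame of bed below 0 m) or (x of stone_3_c in the frame of bed above 0 m and y of stone_3_c in the frame of bed below 0 m) or (x of stone_4_c in the frame of bed above 0 m and y of stone_4_c in the frame of bed below 0 m) or (x of stone_5_c in the frame of bed above 0 m and y of stone_5_c in the frame of bed below 0 m) or (x of stone_6_c in the frame of bed above 0 m and y of stone_6_c in the frame of bed below 0 m) or (x of stone_7_c in the frame of bed above 0 m and y of stone_7_c in the frame of bed below 0 m)) and ((x of stone_1_c in the frame of bed above 0 m and y of stone_1_c in the frame of bed above 0 m) or (x of stone_2_c in the frame of bed above 0 m and y of stone_2_c in the frame of bed above 0 m) or (x of stone_3_c in the frame of bed above 0 m and y of stone_3_c in the frame of bed above 0 m) or (x of stone_4_c in the frame of bed above 0 m and y of stone_4_c in the frame of bed above 0 m) or (x of stone_5_c in the frame of bed above 0 m and y of stone_5_c in the frame of bed above 0 m) or (x of stone_6_c in the frame of bed above 0 m and y of stone_6_c in the frame of bed above 0 m) or (x of stone_7_c in the frame of bed above 0 m and y of stone_7_c in the frame of bed above 0 m)) and ((x of each of stone_1_c, stone_2_c, stone_3_c in the frame of bed below 0 m or x of each of stone_1_c, stone_2_c, stone_4_c in the frame of bed below 0 m or x of each of stone_1_c, stone_2_c, stone_5_c in the frame of bed below 0 m or x of each of stone_1_c, stone_2_c, stone_6_c in the frame of bed below 0 m or x of each of stone_1_c, stone_2_c, stone_7_c in the frame of bed below 0 m or x of each of stone_1_c, stone_3_c, stone_4_c in the frame of bed below 0 m or x of each of stone_1_c, stone_3_c, stone_5_c in the frame of bed below 0 m or x of each of stone_1_c, stone_3_c, stone_6_c in the frame of bed below 0 m or x of each of stone_1_c, stone_3_c, stone_7_c in the frame of bed below 0 m or x of each of stone_1_c, stone_4_c, stone_5_c in the frame of bed below 0 m or x of each of stone_1_c, stone_4_c, stone_6_c in the frame of bed below 0 m or x of each of stone_1_c, stone_4_c, stone_7_c in the frame of bed below 0 m) or (x of each of stone_1_c, stone_5_c, stone_6_c in the frame of bed below 0 m or x of each of stone_1_c, stone_5_c, stone_7_c in the frame of bed below 0 m or x of each of stone_1_c, stone_6_c, stone_7_c in the frame of bed below 0 m or x of each of stone_2_c, stone_3_c, stone_4_c in the frame of bed below 0 m or x of each of stone_2_c, stone_3_c, stone_5_c in the frame of bed below 0 m or x of each of stone_2_c, stone_3_c, stone_6_c in the frame of bed below 0 m or x of each of stone_2_c, stone_3_c, stone_7_c in the frame of bed below 0 m or x of each of stone_2_c, stone_4_c, stone_5_c in the frame of bed below 0 m or x of each of stone_2_c, stone_4_c, stone_6_c in the frame of bed below 0 m or x of each of stone_2_c, stone_4_c, stone_7_c in the frame of bed below 0 m or x of each of stone_2_c, stone_5_c, stone_6_c in the frame of bed below 0 m or x of each of stone_2_c, stone_5_c, stone_7_c in the frame of bed below 0 m) or (x of each of stone_2_c, stone_6_c, stone_7_c in the frame of bed below 0 m or x of each of stone_3_c, stone_4_c, stone_5_c in the frame of bed below 0 m or x of each of stone_3_c, stone_4_c, stone_6_c in the frame of bed below 0 m or x of each of stone_3_c, stone_4_c, stone_7_c in the frame of bed below 0 m or x of each of stone_3_c, stone_5_c, stone_6_c in the frame of bed below 0 m or x of each of stone_3_c, stone_5_c, stone_7_c in the frame of bed below 0 m or x of each of stone_3_c, stone_6_c, stone_7_c in the frame of bed below 0 m or x of each of stone_4_c, stone_5_c, stone_6_c in the frame of bed below 0 m or x of each of stone_4_c, stone_5_c, stone_7_c in the frame of bed below 0 m or x of each of stone_4_c, stone_6_c, stone_7_c in the frame of bed below 0 m or x of each of stone_5_c, stone_6_c, stone_7_c in the frame of bed below 0 m)) and z of stone_1_c in the frame of bed between 0 and 0.02 m and x of stone_1_c in the frame of bed between -0.1 and 0.1 m and y of stone_1_c in the frame of bed between -0.08 and 0.08 m and z of stone_2_c in the frame of bed between 0 and 0.02 m and x of stone_2_c in the frame of bed between -0.1 and 0.1 m and y of stone_2_c in the frame of bed between -0.08 and 0.08 m and z of stone_3_c in the frame of bed between 0 and 0.02 m and x of stone_3_c in the frame of bed between -0.1 and 0.1 m and y of stone_3_c in the frame of bed between -0.08 and 0.08 m and z of stone_4_c in the frame of bed between 0 and 0.02 m and x of stone_4_c in the frame of bed between -0.1 and 0.1 m and y of stone_4_c in the frame of bed between -0.08 and 0.08 m and z of stone_5_c in the frame of bed between 0 and 0.02 m and x of stone_5_c in the frame of bed between -0.1 and 0.1 m and y of stone_5_c in the frame of bed between -0.08 and 0.08 m and z of stone_6_c in the frame of bed between 0 and 0.02 m and x of stone_6_c in the frame of bed between -0.1 and 0.1 m and y of stone_6_c in the frame of bed between -0.08 and 0.08 m and z of stone_7_c in the frame of bed between 0 and 0.02 m and x of stone_7_c in the frame of bed between -0.1 and 0.1 m and y of stone_7_c in the frame of bed between -0.08 and 0.08 m and x of rake_grip in the frame of pocket between -0.012 and 0.012 m and y of rake_grip in the frame of pocket between -0.012 and 0.012 m and z of rake_grip in the frame of pocket between 0.037 and 0.058 m and angle between rake's own z axis and vertical below 0.3 rad and linear speed of rake below 0.02 m/s); the robot touches nothing.
It fails at once if the rake presses on the bed or the tray with more than 12 N (contact force between rake and bed above 12 N or contact force between rake and tray above 12 N).
It fails at once if a stone is touched by the gripper or arm (contact force between any of the fingers, the arm and stone_1 above 0.3 N or contact force between any of the fingers, the arm and stone_2 above 0.3 N or contact force between any of the fingers, the arm and stone_3 above 0.3 N or contact force between any of the fingers, the arm and stone_4 above 0.3 N or contact force between any of the fingers, the arm and stone_5 above 0.3 N or contact force between any of the fingers, the arm and stone_6 above 0.3 N or contact force between any of the fingers, the arm and stone_7 above 0.3 N).
It fails at once if a bystander is moved more than 20 mm (distance of any of jar_3, pot_2, tape_1 from where it was at the start of the episode above 0.02 m).
It also fails if it takes over 72 s, if anything falls off the work surface, if the arm or the gripper's body presses on something with over 40 N, if the wrist force passes 120 N, or if a joint passes its speed limit or range.

ROBOT

A 6-joint arm with a two-finger parallel gripper is mounted at the origin on a cart in front of the work surface, level with it; the furniture and walls round the work are solid. World frame = base frame: x ahead of the robot, y to its left, z up, the work surface at z = 0. Lengths are in m, angles in rad, forces in N, time in s.
With the tool pointing down it reaches from about 0.325 to 0.9 m from the base axis. Payload 3.5 kg.
Tool frame: the origin (TCP) lies at the centre of the arm's flange, where the gripper is bolted on; the fingertips stand 173 mm ahead of it and the grasp point (between the pads) lies 155 mm ahead of it; z points along the fingers, y is the direction in which the jaws open and shut (so a half turn about z gives the same grasp; the last joint's range is limited). The gripper opens to 85 mm and grips with 20 to 120 N. Pads are 22 mm wide; open, the fingers measure 114 mm over their backs; the gripper's body (76 mm by 85 mm) begins 54 mm behind the grasp point. The pads swing forward as they close: fully open they stand 13 mm farther back than shut.
Start: joints at [-1.276, 0.276, -0.026, 1.268, 0, 1.467], TCP at [0.242, -0.576, 0.405] pointing down, gripper open.
Joint ranges: [-3.12, 3.12], [-0.85, 1.88], [-1.08, 1.24], [-1.95, 2.15], [-1.57, 1.53], [-3.14, 3.14]. Speed limits (rad/s): [2.57, 2.57, 3.14, 3.14, 3.14, 3.14].

INTERFACE

Orientations are given as a unit quaternion [x, y, z, w].
In Python, from workcell import telemetry, optics, arm gives the robot as it stands.
- The arm moves only by the tool carry_out, never from a script. Its argument "plan" is a list of rows, each an object of numbers: "dx", "dy", "dz": the shift along the world's x, y, z in mm; "wx", "wy", "wz": the turn, a rotation vector about the world's x, y, z in rad; "jaw": the finger opening in mm, from 0 to 85.4. In form: [{"dx": .., "dy": .., "dz": .., "wx": .., "wy": .., "wz": .., "jaw": ..}, ...]. A call has 1 to 10 rows; each row is the pose to reach, as a shift and turn from the pose commanded when the call began; what a row does not reach only later rows make up. A row lasts 1/8 s, in which the tool goes at most 62.5 mm and 10.7 degrees, less where a joint would pass 70% of its speed; a pose out of reach is approached as far as the arm can. A call with a gripper value outside its range is refused whole. The fingers move at their own pace and stop on an object; "newtons" is the grip in N (left out, the last holds). Time passes only in rows, so rows that repeat a pose let the fingers close. It gives the time, the measured TCP pose, the force and the opening at its end, in the units of the state.
- telemetry.state(): the state, without advancing time (a new reading comes with each control period).
- optics.read_camera(name): name is "side" or "top"; returns a dict with "img" (420x560x3 uint8, blue, green, red), "intrinsics" (3x3 intrinsics, pixels), "k1" (the pictures are not rectified: a ray, as slopes to the right and down, at radius r is drawn at 1 + k1 r^2 times it, then the intrinsics apply), "T" (4x4, takes a point from camera to world coordinates). Camera axes: x right, y up, looking along -z (the intrinsics and any distortion apply to the point x, -y, -z); pixel columns grow to the right and rows downward; lengths in m; the calibration is good to about 2 mm. A picture is of the moment at which its call begins. There is no depth.
- arm.sign_off(): hands the job in, once; it reports no verdict.
The state is a dict: "clock": time; "joint_positions": joint angles; "dq": joint speeds; "tau": joint torques, N m; "eef_pos": TCP position; "tcp_rot": TCP orientation; "contact_force": force on the tool from outside, world axes, zero at the start; "wrist_torque": the same for the moment, N m; "gripper_width": finger opening in m.
Only numpy, scipy, OpenCV 4.12 (cv2) and the standard library are available. Lean on these libraries where they do the work, as an engineer would, in place of code of your own. Each camera call takes 0.05 s, during which the arm holds its last target.

## Working session

There is one attempt and no reset: what is moved stays moved. The work goes in short steps, Python scripts to look and compute and a tool call to move; the robot and the scene stay as the last step left them, time stands still between calls to the robot, and variables do not carry over. Pictures are saved under pics/ and viewed, and the job is handed in when it is done.

Besides the shell and the picture viewer there is one more tool, called after "Call:" as name(argument=value, ...) on one line, values as JSON. carry_out: Moves the arm, as the interface text tells. Its arguments: {"type":"object","properties":{"plan":{"type":"array"},"newtons":{"type":"number"}},"required":["plan"]}

```bash
mkdir -p pics; ls
python3 - <<'E'
from workcell import telemetry, optics, arm
import cv2
print(telemetry.state())
for n in("side","top"):
    c=optics.read_camera(n); cv2.imwrite(f"pics/{n}0.png",c["img"]); print(c["intrinsics"],c["k1"],c["T"])
E
```

```text
pics
{'clock': 0.0, 'joint_positions': array([-1.27638797e+00,  2.77147770e-01, -2.78954523e-02,  1.26801183e+00,
        2.20262557e-05,  1.46737904e+00]), 'dq': array([-0.00140419,  0.00028976,  0.00014656,  0.00016181,  0.00022324,
        0.0005208 ]), 'tau': array([-9.50588719e-05, -4.45511019e+01,  2.95201832e+01,  1.64224900e-02,
       -1.12799148e-04,  1.17082288e-05]), 'eef_pos': array([ 0.24200105, -0.5758141 ,  0.40354324]), 'tcp_rot': array([ 9.80281366e-01,  1.97603564e-01, -9.67220457e-05, -1.12526444e-03]), 'contact_force': array([-0.25101242,  0.02942596,  0.2754758 ]), 'wrist_torque': array([-0.01739635,  0.01863461,  0.01116386]), 'gripper_width': 0.08541275639422158}
[[544.67463357   0.         284.60513927]
 [  0.         544.67463357 207.59056774]
 [  0.           0.           1.        ]] -0.0598178738298633 [[ 9.04628894e-01 -3.50088569e-01  2.43073155e-01  8.61964488e-01]
 [ 4.26199758e-01  7.43847295e-01 -5.14825181e-01 -7.75262047e-01]
 [-5.74897868e-04  5.69323454e-01  8.22113419e-01  1.29741596e+00]
 [ 0.00000000e+00  0.00000000e+00  0.00000000e+00  1.00000000e+00]]
[[390.3016742    0.         285.15670563]
 [  0.         390.3016742  203.96864213]
 [  0.           0.           1.        ]] -0.06660201761820646 [[-8.59743065e-02  9.70086817e-01 -2.27024198e-01  2.52561318e-01]
 [-9.96291682e-01 -8.44809636e-02  1.63049462e-02  4.69011606e-04]
 [-3.36200966e-03  2.27584127e-01  9.73752619e-01  1.22815950e+00]
 [ 0.00000000e+00  0.00000000e+00  0.00000000e+00  1.00000000e+00]]
```

View pics/side0.png

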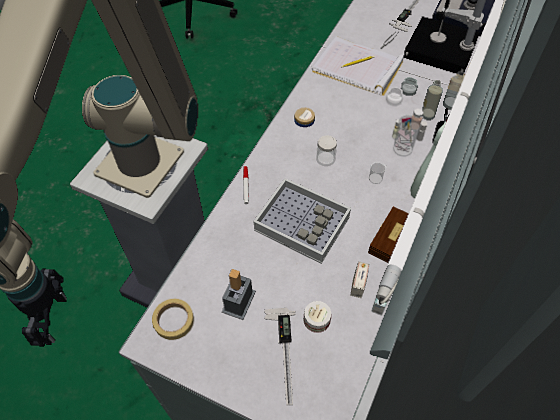

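View pics/top0.png

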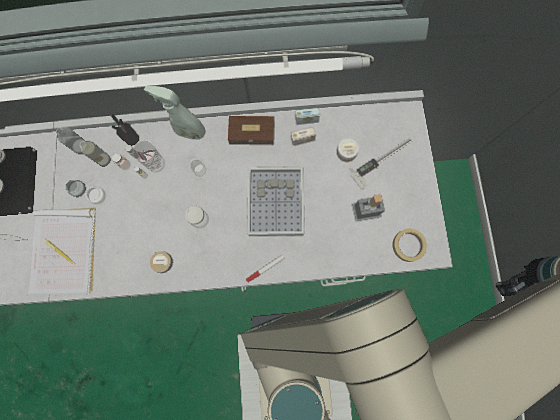

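```bash
cat > h.py <<'E'
import numpy as np, cv2
from workcell import telemetry, optics, arm
def cam(n):
    c=optics.read_camera(n); return c
def proj(c,P):
    P=np.atleast_2d(P).astype(float); T=np.linalg.inv(c["T"]); q=P@T[:3,:3].T+T[:3,3]
    s=np.c_[q[:,0]/-q[:,2],-q[:,1]/-q[:,2]]; r2=(s**2).sum(1,keepdims=True); s=s*(1+c["k1"]*r2)
    K=c["intrinsics"]; return np.c_[K[0,0]*s[:,0]+K[0,2],K[1,1]*s[:,1]+K[1,2]]
def back(c,uv,z):
    uv=np.atleast_2d(uv).astype(float);K=c["intrinsics"]
    d=np.c_[(uv[:,0]-K[0,2])/K[0,0],(uv[:,1]-K[1,2])/K[1,1]]; s=d.copy()
    for _ in range(20): s=d/(1+c["k1"]*(s**2).sum(1,keepdims=True))
    r=np.c_[s[:,0],-s[:,1],-np.ones(len(s))]@c["T"][:3,:3].T; o=c["T"][:3,3]
    return o+r*((z-o[2])/r[:,2])[:,None]
def tri(cs,uvs):
    A=[];b=[]
    for c,uv in zip(cs,uvs):
        o=c["T"][:3,3]; d=back(c,uv,0)[0]-o; d/=np.linalg.norm(d); M=np.eye(3)-np.outer(d,d); A.append(M);b.append(M@o)
    return np.linalg.lstsq(np.vstack(A),np.hstack(b),rcond=None)[0]
def crop(img,x0,y0,w,h,k,fn):
    o=cv2.resize(img[y0:y0+h,x0:x0+w],None,fx=k,fy=k,interpolation=cv2.INTER_CUBIC); cv2.imwrite("pics/"+fn,o)
E
python3 - <<'E'
from h import *
s=cam("side");t=cam("top")
crop(s["img"],245,170,115,100,6,"s_tray.png");crop(t["img"],235,155,85,90,6,"t_tray.png")
crop(s["img"],205,255,60,70,8,"s_st.png");crop(t["img"],340,180,60,50,10,"t_st.png")
E
```

```text
(no output)
```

View pics/s_tray.png

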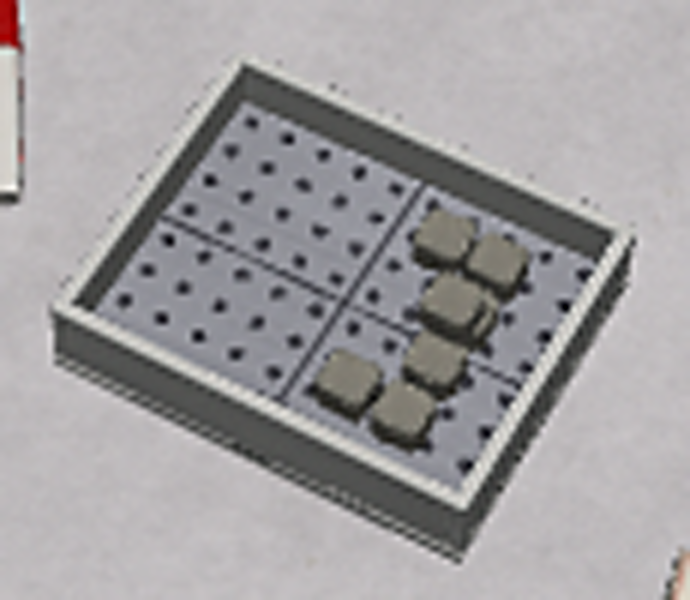

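View pics/t_tray.png

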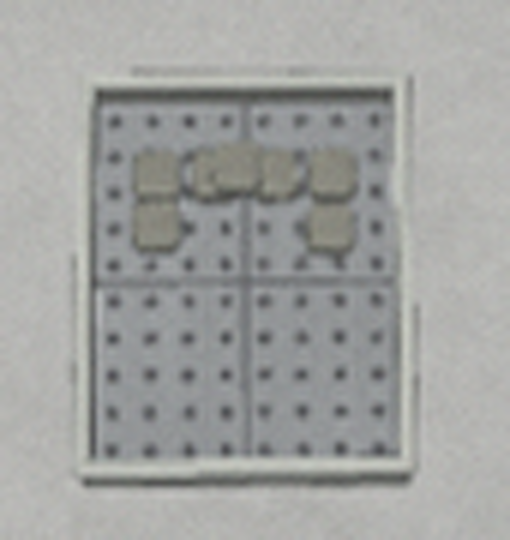

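View pics/s_st.png

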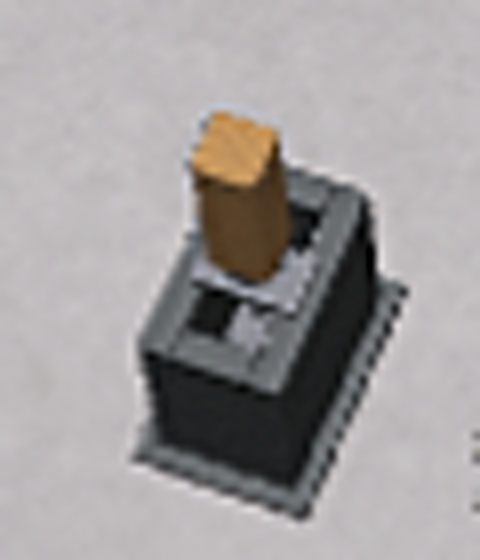

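View pics/t_st.png

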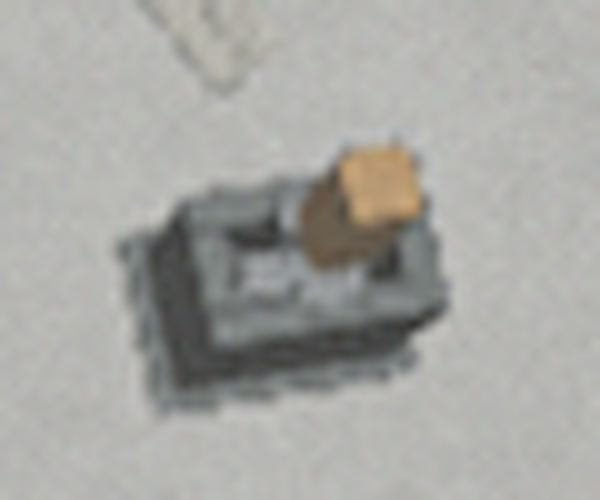

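```bash
cat > fit.py <<'E'
from h import *
from scipy.optimize import least_squares
def cv(p,x0,y0,k): return (np.array(p,float)+.5)/k-.5+[x0,y0]
def rect(p,w,h,z):
    x,y,a=p; c,s=np.cos(a),np.sin(a); L=np.array([[1,1],[1,-1],[-1,-1],[-1,1]])*[w/2,h/2] # farleft, farright,nearright,nearleft
    return np.c_[L@np.array([[c,s],[-s,c]])+[x,y],np.full(4,z)]
def fit(obs,w,h,z,x0):
    f=lambda p: np.concatenate([(proj(c,rect(p,w,h,z))-uv).ravel() for c,uv in obs]); r=least_squares(f,x0); return r.x,np.abs(r.fun).max()
if __name__=="__main__":
    s=cam("side");t=cam("top")
    st=cv([(635,238),(462,505),(53,308),(245,62)],245,170,6);tt=cv([(82,78),(410,78),(412,472),(80,475)],235,155,6)
    for o in ([(s,st)],[(t,tt)],[(s,st),(t,tt)]): print("tray",fit(o,.214,.174,.050,[.55,0,0]))
    sg=cv([(278,132),(265,185),(193,160),(213,110)],205,255,8);tg=cv([(342,152),(412,145),(420,213),(352,222)],340,180,10)
    for o in ([(s,sg)],[(t,tg)],[(s,sg),(t,tg)]): print("grip",fit(o,.022,.022,.162,[.4,-.2,0]))
    print(tri([s,t],[sg.mean(0),tg.mean(0)]))
    print("bed centre",tri([s,t],[cv((342,302),245,170,6),cv((245,282),235,155,6)]))
    for p in [(157,173),(157,228),(332,172),(330,230),(205,175),(275,175)]: print(back(t,cv(p,235,155,6),.02+.022)[0])
    print(back(t,cv((240,165),235,155,6),.064)[0])
E
python3 fit.py
```

```text
tray (array([ 0.54816037,  0.00479966, -0.08968235]), np.float64(2.055144015973184))
tray (array([ 0.54296517,  0.00930818, -0.08107115]), np.float64(0.8936833427239037))
tray (array([ 0.54573182,  0.00728765, -0.08566666]), np.float64(2.897954149046342))
grip (array([ 0.49873256, -0.28296515,  0.15477417]), np.float64(1.1454329488553299))
grip (array([ 0.49616628, -0.27927728,  0.00881781]), np.float64(0.5665598357645649))
grip (array([ 0.49759907, -0.28130657,  0.09191761]), np.float64(1.4901002830146695))
[ 0.49721142 -0.2807057   0.15682823]
bed centre [0.544983   0.00997154 0.01598774]
[0.60229201 0.05175341 0.042     ]
[0.5723897  0.05389546 0.042     ]
[ 0.59480289 -0.04016261  0.042     ]
[ 0.56342777 -0.03631391  0.042     ]
[0.59898928 0.02662609 0.042     ]
[ 0.59577587 -0.01011151  0.042     ]
[0.5963504 0.0076819 0.064    ]
```

```bash
cat > ov.py <<'E'
from fit import *
def draw(c,polys,x0,y0,w,h,k,fn):
    o=cv2.resize(c["img"][y0:y0+h,x0:x0+w],None,fx=k,fy=k,interpolation=cv2.INTER_CUBIC)
    for P,col in polys:
        uv=((proj(c,P)-[x0,y0]+.5)*k-.5).round().astype(int); cv2.polylines(o,[uv],True,col,1)
    cv2.imwrite("pics/"+fn,o)
E
python3 - <<'E'
from ov import *
s=cam("side");t=cam("top")
p=(.5457,.0073,-.0857)
tr=[(rect(p,.214,.174,.05),(0,0,255)),(rect(p,.2,.16,.05),(0,255,0)),(rect(p,.214,.174,.004),(255,0,0))]
draw(s,tr,245,170,115,100,6,"ov_s1.png");draw(t,tr,235,155,85,90,6,"ov_t1.png")
q=(.4975,-.281,.09)
st=[(rect(q,.022,.022,.162),(0,0,255)),(rect(q,.024,.05,.078),(0,255,0)),(rect(q,.036,.02,.083),(255,0,0)),(rect(q,.06,.086,.0),(255,255,0))]
draw(s,st,205,255,60,70,8,"ov_s2.png");draw(t,st,340,180,60,50,10,"ov_t2.png")
E
```

```text
(no output)
```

View pics/ov_s1.png

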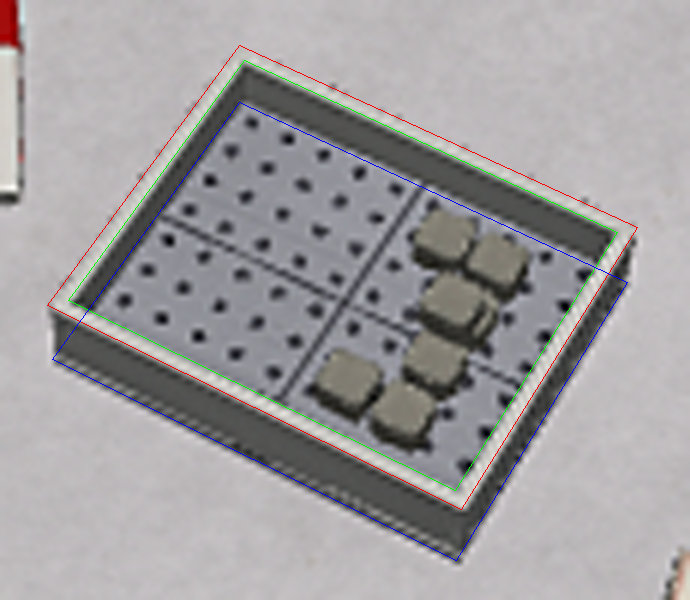

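View pics/ov_t1.png

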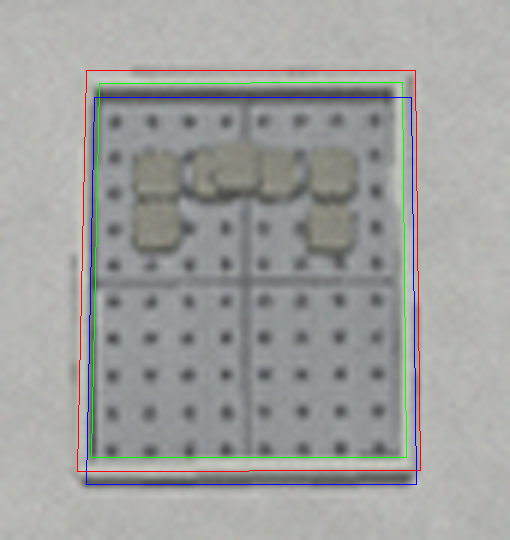

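View pics/ov_s2.png

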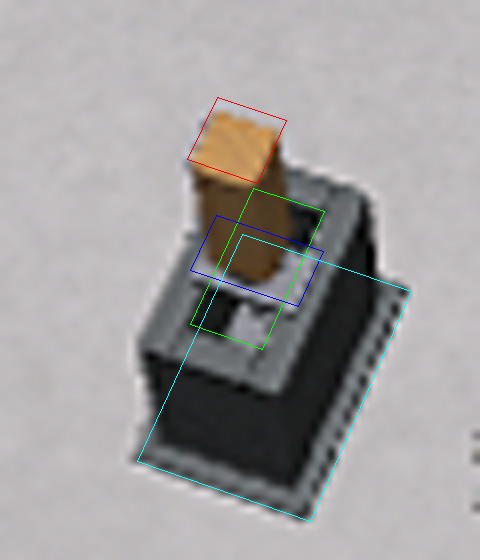

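View pics/ov_t2.png

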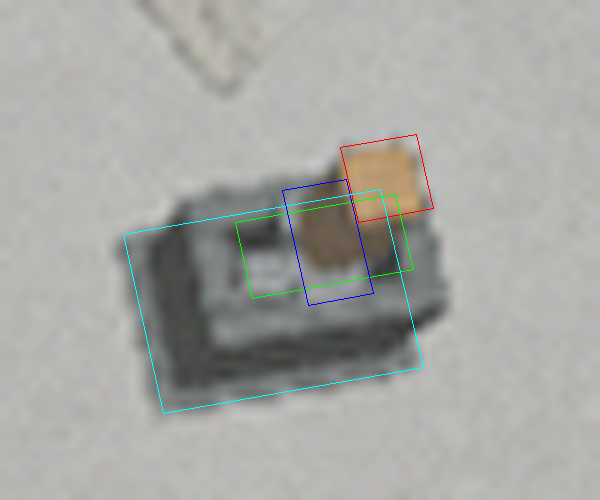

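```bash
python3 - <<'E'
from ov import *
s=cam("side");t=cam("top")
crop(s["img"],250,172,50,50,12,"z1.png")
p=(.5457,.0073,-.0857)
tr=[(rect(p,.214,.174,.05),(0,0,255))]
draw(s,tr,250,172,50,50,12,"z2.png")
E
python3 -c "
import cv2,numpy as np
cv2.imwrite('pics/z.png',np.hstack([cv2.imread('pics/z1.png')[:,:400],cv2.imread('pics/z2.png')[:,:400]]))"
```

```text
(no output)
```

View pics/z.png

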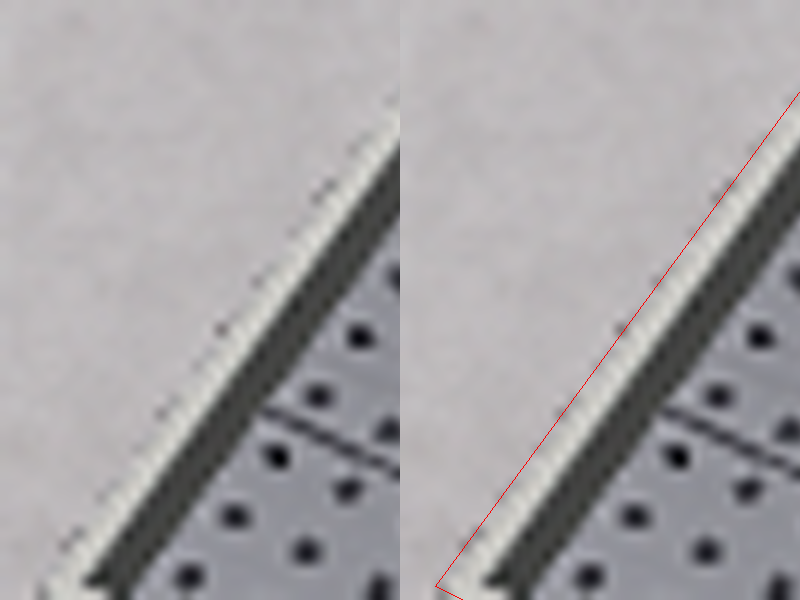

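Call:
carry_out(plan=[{"dx": 255.5,"dy": 295,"dz": 0,"wz": 1.263,"jaw": 85},{"dx": 255.5,"dy": 295,"dz": 0,"wz": 1.263,"jaw": 85},{"dx": 255.5,"dy": 295,"dz": 0,"wz": 1.263,"jaw": 85},{"dx": 255.5,"dy": 295,"dz": 0,"wz": 1.263,"jaw": 85},{"dx": 255.5,"dy": 295,"dz": 0,"wz": 1.263,"jaw": 85},{"dx": 255.5,"dy": 295,"dz": 0,"wz": 1.263,"jaw": 85},{"dx": 255.5,"dy": 295,"dz": 0,"wz": 1.263,"jaw": 85},{"dx": 255.5,"dy": 295,"dz": 0,"wz": 1.263,"jaw": 85},{"dx": 255.5,"dy": 295,"dz": 0,"wz": 1.263,"jaw": 85}])

```text
invalid input at $.plan[0]: expected keys dx, dy, dz, wx, wy, wz, jaw
```

Run:
```python
from ov import *
st=telemetry.state(); print(st["eef_pos"],st["tcp_rot"],st["clock"],st["contact_force"])
s=cam("side");t=cam("top"); crop(s["img"],180,170,110,150,4,"a1.png"); crop(t["img"],300,130,140,120,5,"a2.png")
```

```text
[ 0.24211021 -0.57619119  0.40469083] [ 9.80283807e-01  1.97594676e-01 -1.58100435e-05 -2.10399322e-05] 0.5 [ 0.68419735 -0.67889745 -0.12606122]
```

View pics/a1.png

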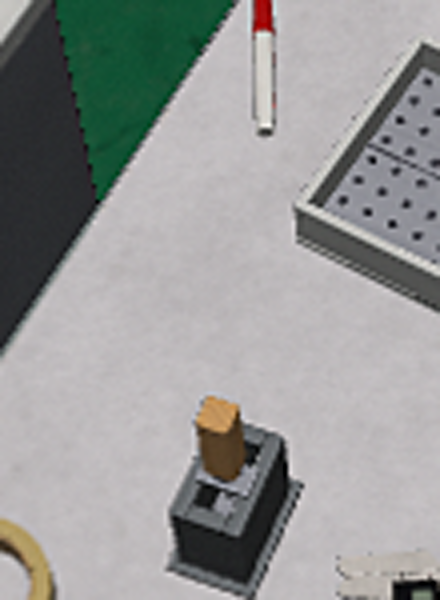

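View pics/a2.png

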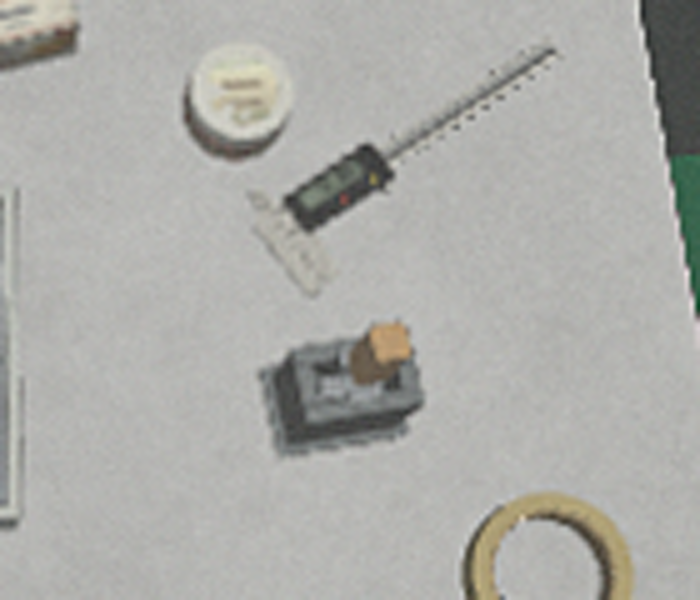

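All seven keys are needed; the scene is unchanged. I'll repeat the approach with the keys complete.

Call:
carry_out(plan=[{"dx": 255.5,"dy": 295,"dz": 0,"wx": 0,"wy": 0,"wz": 1.263,"jaw": 85},{"dx": 255.5,"dy": 295,"dz": 0,"wx": 0,"wy": 0,"wz": 1.263,"jaw": 85},{"dx": 255.5,"dy": 295,"dz": 0,"wx": 0,"wy": 0,"wz": 1.263,"jaw": 85},{"dx": 255.5,"dy": 295,"dz": 0,"wx": 0,"wy": 0,"wz": 1.263,"jaw": 85},{"dx": 255.5,"dy": 295,"dz": 0,"wx": 0,"wy": 0,"wz": 1.263,"jaw": 85},{"dx": 255.5,"dy": 295,"dz": 0,"wx": 0,"wy": 0,"wz": 1.263,"jaw": 85},{"dx": 255.5,"dy": 295,"dz": 0,"wx": 0,"wy": 0,"wz": 1.263,"jaw": 85},{"dx": 255.5,"dy": 295,"dz": 0,"wx": 0,"wy": 0,"wz": 1.263,"jaw": 85},{"dx": 255.5,"dy": 295,"dz": 0,"wx": 0,"wy": 0,"wz": 1.263,"jaw": 85},{"dx": 255.5,"dy": 295,"dz": 0,"wx": 0,"wy": 0,"wz": 1.263,"jaw": 85}])

```text
clock: 1.85
eef_pos: [0.497, -0.2822, 0.4047]
tcp_rot: [0.676, 0.737, -0.0, -0.0]
contact_force: [-0.2, -0.2, -0.1]
gripper_width: 0.0851
```

Run:
```python
from ov import *
st=telemetry.state(); print(st["eef_pos"],st["tcp_rot"],st["clock"],st["contact_force"],st["joint_positions"])
s=cam("side");t=cam("top"); crop(s["img"],180,170,110,150,4,"a3.png"); crop(t["img"],300,130,140,120,5,"a4.png")
```

```text
[ 0.49695033 -0.28216963  0.40471819] [ 6.75629628e-01  7.37241206e-01 -1.02911126e-04 -8.90625182e-07] 1.85 [-0.1580402  -0.19162477 -0.05254189] [-6.29473543e-01  1.81986689e-01 -1.45793265e-01  1.24304122e+00
 -2.04325045e-04  8.54163270e-01]
```

View pics/a3.png

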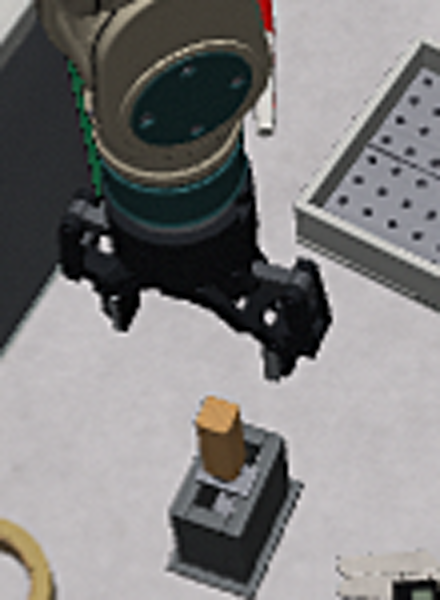

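View pics/a4.png

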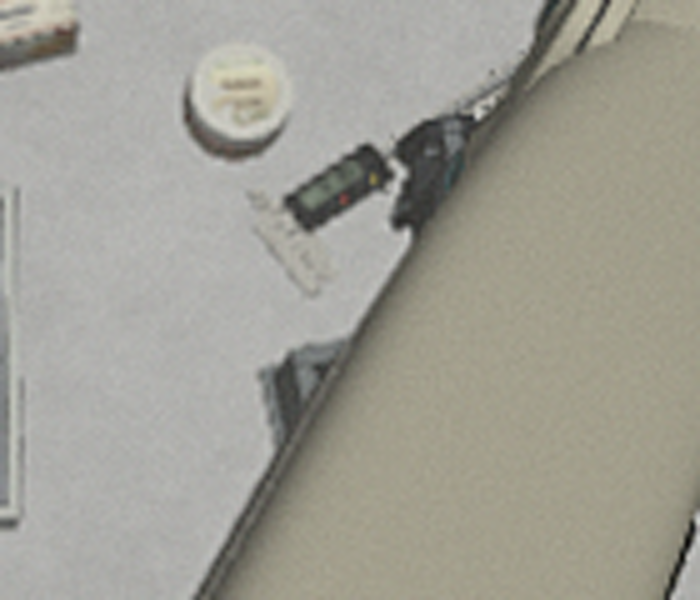

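Call:
carry_out(plan=[{"dx": 0.5,"dy": 1,"dz": -40,"wx": 0,"wy": 0,"wz": 0,"jaw": 85},{"dx": 0.5,"dy": 1,"dz": -80,"wx": 0,"wy": 0,"wz": 0,"jaw": 85},{"dx": 0.5,"dy": 1,"dz": -110,"wx": 0,"wy": 0,"wz": 0,"jaw": 85},{"dx": 0.5,"dy": 1,"dz": -122,"wx": 0,"wy": 0,"wz": 0,"jaw": 85},{"dx": 0.5,"dy": 1,"dz": -122,"wx": 0,"wy": 0,"wz": 0,"jaw": 85}])

```text
clock: 2.58
eef_pos: [0.4978, -0.2804, 0.2823]
tcp_rot: [0.675, 0.738, -0.0, -0.001]
contact_force: [-0.5, 0.2, 0.4]
gripper_width: 0.085
```

Run:
```python
from ov import *
st=telemetry.state(); print(st["eef_pos"],st["clock"],st["contact_force"])
s=cam("side"); crop(s["img"],180,220,100,110,6,"b1.png")
```

```text
[ 0.49775944 -0.28043403  0.282311  ] 2.575 [-0.46089055  0.1765084   0.36383728]
```

View pics/b1.png

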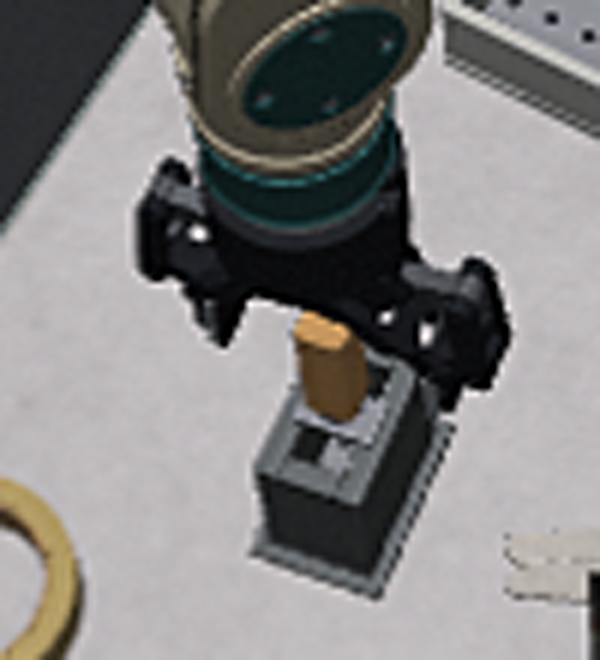

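Call:
carry_out(plan=[{"dx": 0,"dy": 0,"dz": 0,"wx": 0,"wy": 0,"wz": 0,"jaw": 40},{"dx": 0,"dy": 0,"dz": 0,"wx": 0,"wy": 0,"wz": 0,"jaw": 20},{"dx": 0,"dy": 0,"dz": 0,"wx": 0,"wy": 0,"wz": 0,"jaw": 15},{"dx": 0,"dy": 0,"dz": 0,"wx": 0,"wy": 0,"wz": 0,"jaw": 15},{"dx": 0,"dy": 0,"dz": 0,"wx": 0,"wy": 0,"wz": 0,"jaw": 15},{"dx": 0,"dy": 0,"dz": 0,"wx": 0,"wy": 0,"wz": 0,"jaw": 15},{"dx": 0,"dy": 0,"dz": 0,"wx": 0,"wy": 0,"wz": 0,"jaw": 15}], newtons=70)

```text
clock: 3.5
eef_pos: [0.4982, -0.2803, 0.2833]
tcp_rot: [0.675, 0.738, -0.0, 0.0]
contact_force: [-0.4, -0.5, 5.9]
gripper_width: 0.021
```

Run:
```python
from ov import *
st=telemetry.state(); print(st["eef_pos"],st["clock"],st["contact_force"],st["wrist_torque"],st["gripper_width"])
s=cam("side"); crop(s["img"],180,220,100,110,6,"b2.png")
```

```text
[ 0.49823368 -0.28033291  0.28330067] 3.5 [-0.36642415 -0.48572097  5.90004999] [ 0.02846776  0.25756368 -0.01396941] 0.021023038876199152
```

View pics/b2.png

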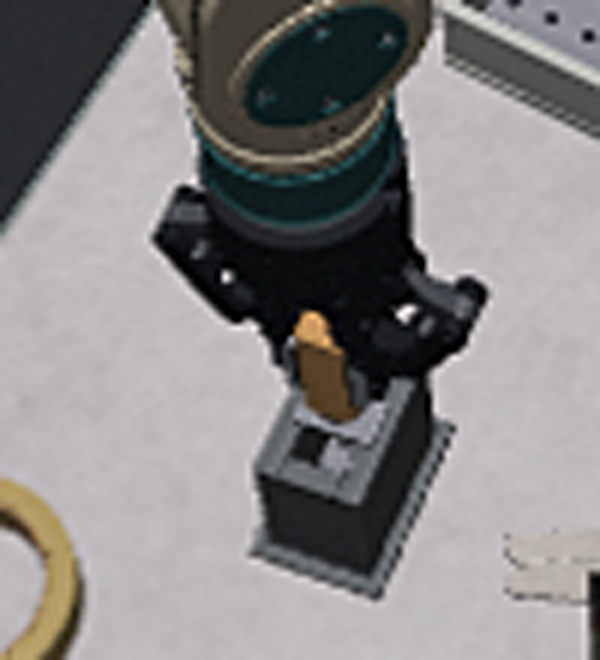

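Call:
carry_out(plan=[{"dx": 0,"dy": 0,"dz": 10,"wx": 0,"wy": 0,"wz": 0,"jaw": 15},{"dx": 0,"dy": 0,"dz": 25,"wx": 0,"wy": 0,"wz": 0,"jaw": 15},{"dx": 0,"dy": 0,"dz": 45,"wx": 0,"wy": 0,"wz": 0,"jaw": 15},{"dx": 0,"dy": 0,"dz": 70,"wx": 0,"wy": 0,"wz": 0,"jaw": 15},{"dx": 0,"dy": 0,"dz": 95,"wx": 0,"wy": 0,"wz": 0,"jaw": 15},{"dx": 0,"dy": 0,"dz": 110,"wx": 0,"wy": 0,"wz": 0,"jaw": 15},{"dx": 0,"dy": 0,"dz": 110,"wx": 0,"wy": 0,"wz": 0,"jaw": 15},{"dx": 0,"dy": 0,"dz": 110,"wx": 0,"wy": 0,"wz": 0,"jaw": 15}])

```text
clock: 4.55
eef_pos: [0.4978, -0.28, 0.3917]
tcp_rot: [0.675, 0.738, -0.0, -0.001]
contact_force: [-0.1, 0.3, -2.2]
gripper_width: 0.0212
```

Run:
```python
from ov import *
st=telemetry.state(); print(st["eef_pos"],st["clock"],st["contact_force"],st["wrist_torque"],st["gripper_width"])
s=cam("side"); crop(s["img"],180,180,100,140,5,"c1.png")
```

```text
[ 0.4977792  -0.27995345  0.39170385] 4.55 [-0.07838479  0.31465525 -2.19867737] [-0.00677036  0.01167921  0.00084101] 0.021169500261398667
```

View pics/c1.png

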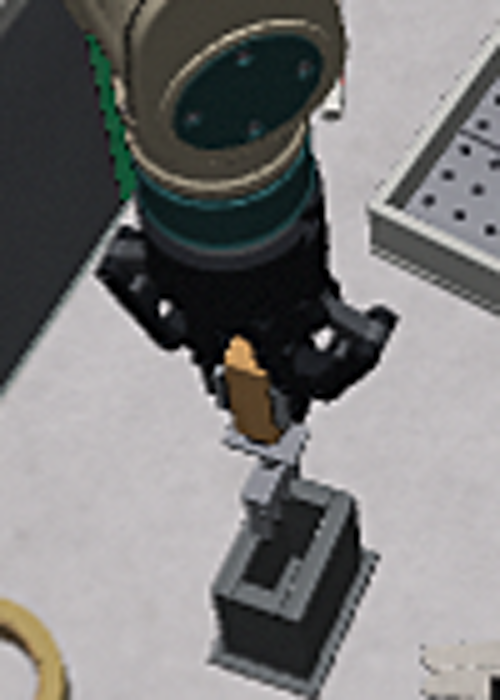

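Run:
```python
from ov import *
s=cam("side");t=cam("top")
S=cv([(342,302),(420,186),(165,217)],245,170,6); Sl=np.array([[0,0],[0,.08],[-.1,0]])
T=cv([(245.5,282),(95,284),(395,282)],235,155,6); Tl=np.array([[0,0],[0,.08],[0,-.08]])
def W(p,L):
    x,y,a,z=p; return np.c_[x+L[:,0]*np.cos(a)-L[:,1]*np.sin(a),y+L[:,0]*np.sin(a)+L[:,1]*np.cos(a),np.full(len(L),z)]
f=lambda p:np.r_[(proj(s,W(p,Sl))-S).ravel(),(proj(t,W(p,Tl))-T).ravel()]
r=least_squares(f,[.545,.008,-.085,.018]); print(r.x,r.fun.round(1))
for z in(.016,.02):
  print(z,"side",least_squares(lambda p:(proj(s,W([*p,z],Sl))-S).ravel(),[.545,.008,-.085]).x,"top",least_squares(lambda p:(proj(t,W([*p,z],Tl))-T).ravel(),[.545,.008,-.085]).x)
p=r.x; c,sn=np.cos(p[2]),np.sin(p[2])
for n,uv in [("s1",(157,173)),("s2",(157,228)),("s3",(332,172)),("s4",(330,230)),("innerL left edge",(190,175)),("innerR right edge",(302,175)),("rear edge",(275,150))]:
    q=back(t,cv(uv,235,155,6),p[3]+.022)[0][:2]-p[:2]; print(n,np.round([c*q[0]+sn*q[1],-sn*q[0]+c*q[1]],4))
for n,uv in [("s1",(450,235)),("s2?",(503,258)),("s2",(443,236)),("s7",(455,300)),("s4",(350,377)),("s3",(405,408)),("s6",(437,357))]:
    q=back(s,cv(uv,245,170,6),p[3]+.022+.022*(n=="s7"))[0][:2]-p[:2]; print("side",n,np.round([c*q[0]+sn*q[1],-sn*q[0]+c*q[1]],4))
```

```text
[ 0.54528188  0.01022188 -0.0795554   0.01384464] [ 0.4  0.3  0.7 -0.4 -0.6  0.   0.   0.3  0.1  0.1  0.1  0.1]
0.016 side [ 0.54527683  0.00844242 -0.08595816] top [ 0.54529682  0.01045983 -0.08004279]
0.02 side [ 0.54635945  0.00591326 -0.08592708] top [ 0.54433358  0.01042699 -0.08006423]
s1 [0.0553 0.0463]
s2 [0.0252 0.0461]
s3 [ 0.0552 -0.0464]
s4 [ 0.0234 -0.045 ]
innerL left edge [0.0541 0.0288]
innerR right edge [ 0.0536 -0.0305]
rear edge [ 0.0675 -0.0162]
side s1 [0.0309 0.0455]
side s2? [0.0585 0.0462]
side s2 [0.0283 0.0433]
side s7 [0.0556 0.0008]
side s4 [ 0.0279 -0.0467]
side s3 [ 0.0574 -0.0489]
side s6 [ 0.0573 -0.0175]
```

Call:
carry_out(plan=[{"dx": 20,"dy": 42,"dz": 0,"wx": 0,"wy": 0,"wz": -0.026,"jaw": 15},{"dx": 40,"dy": 85,"dz": 0,"wx": 0,"wy": 0,"wz": -0.05,"jaw": 15},{"dx": 60,"dy": 127,"dz": 0,"wx": 0,"wy": 0,"wz": -0.08,"jaw": 15},{"dx": 80,"dy": 170,"dz": 0,"wx": 0,"wy": 0,"wz": -0.1,"jaw": 15},{"dx": 100,"dy": 212,"dz": 0,"wx": 0,"wy": 0,"wz": -0.13,"jaw": 15},{"dx": 120,"dy": 255,"dz": 0,"wx": 0,"wy": 0,"wz": -0.155,"jaw": 15},{"dx": 133,"dy": 282,"dz": 0,"wx": 0,"wy": 0,"wz": -0.172,"jaw": 15},{"dx": 133,"dy": 282,"dz": 0,"wx": 0,"wy": 0,"wz": -0.172,"jaw": 15},{"dx": 133,"dy": 282,"dz": 0,"wx": 0,"wy": 0,"wz": -0.172,"jaw": 15}])

```text
clock: 5.82
eef_pos: [0.6308, 0.0016, 0.3919]
tcp_rot: [0.735, 0.678, -0.001, -0.0]
contact_force: [-1.3, -0.6, -1.1]
gripper_width: 0.0211
```

```bash
cat > look.py <<'E'
import sys
from ov import *
st=telemetry.state(); print(st["eef_pos"],st["tcp_rot"],st["clock"],st["contact_force"],st["wrist_torque"],st["gripper_width"])
n=sys.argv[1]
B=np.array([.5453,.0095]);a=-.083
q=st["eef_pos"][:2]-B;print("bed xy of tcp",np.cos(a)*q[0]+np.sin(a)*q[1],-np.sin(a)*q[0]+np.cos(a)*q[1], "grip z",st["eef_pos"][2]-.155)
s=cam("side");t=cam("top"); crop(s["img"],240,130,130,140,5,n+"s.png"); crop(t["img"],225,145,110,110,5,n+"t.png")
x=cv2.imread(f"pics/{n}s.png");y=cv2.imread(f"pics/{n}t.png")
h=max(x.shape[0],y.shape[0]);x=cv2.copyMakeBorder(x,0,h-x.shape[0],0,0,cv2.BORDER_CONSTANT);y=cv2.copyMakeBorder(y,0,h-y.shape[0],0,0,cv2.BORDER_CONSTANT)
z=np.hstack([x,y]);cv2.imwrite(f"pics/{n}.png",z if z.shape[1]<=800 else cv2.resize(z,None,fx=800/z.shape[1],fy=800/z.shape[1],interpolation=cv2.INTER_AREA))
E
python3 look.py d1
```

```text
[0.63080638 0.00163177 0.39191763] [ 7.35417539e-01  6.77613695e-01 -7.30715627e-04 -4.35715115e-04] 5.825 [-1.30501931 -0.57366074 -1.11752549] [-0.00594177  0.07459743  0.00192378] 0.021145220517227968
bed xy of tcp 0.08586433301933419 -0.0007522642303887401 grip z 0.23691763422167708
```

View pics/d1s.png

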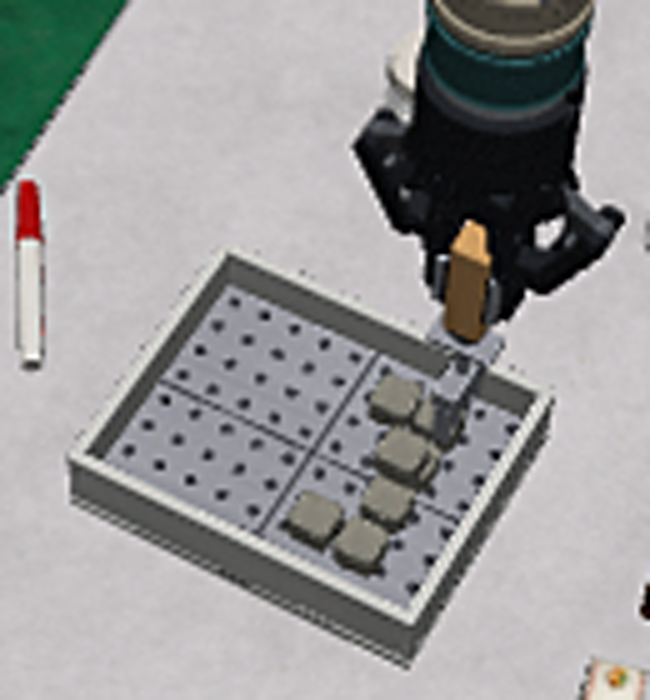

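View pics/d1t.png

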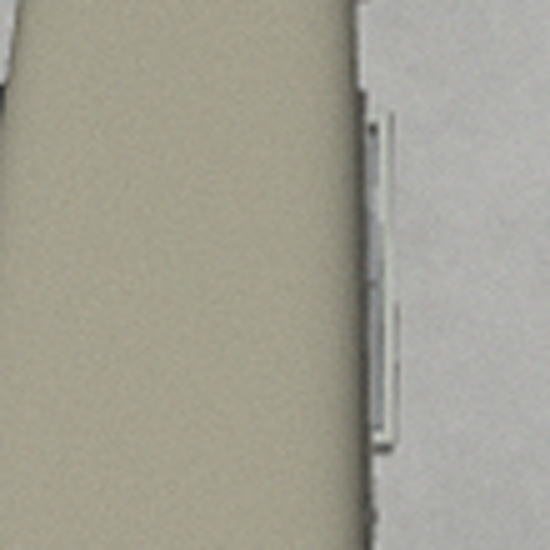

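Run:
```python
from ov import *
s=cam("side"); x,y,z=telemetry.state()["eef_pos"]; p=(x,y,-.085);g=z-.155
tr=[(rect(p,.036,.02,g-.045),(255,0,0)),(rect(p,.010,.039,g-.102),(0,0,255)),(rect(p,.010,.039,g-.118),(0,255,0)),(rect(p,.022,.022,g-.034),(0,255,255)),(rect((.5453,.0095,-.083),.2,.16,.05),(0,255,0))]
draw(s,tr,315,160,45,60,12,"e1.png");crop(s["img"],315,160,45,60,12,"e2.png")
cv2.imwrite("pics/e.png",cv2.resize(np.hstack([cv2.imread("pics/e1.png"),cv2.imread("pics/e2.png")]),None,fx=.74,fy=.74))
```

```text
(no output)
```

View pics/e.png

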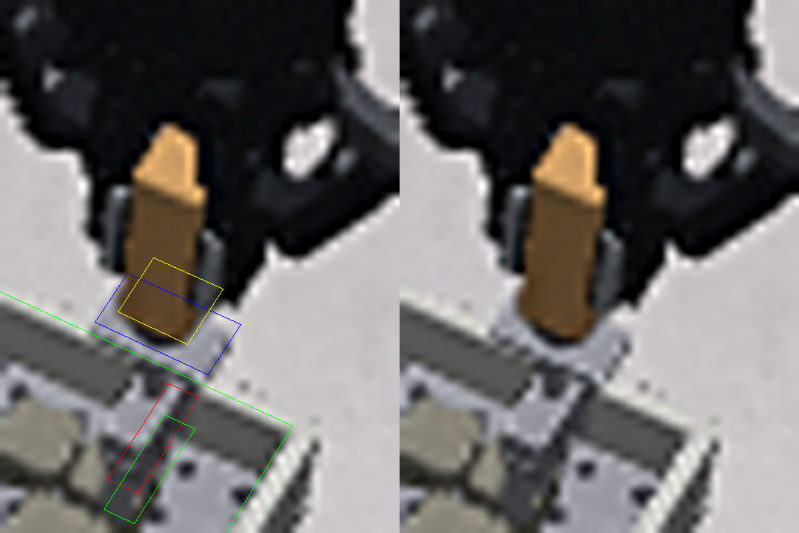

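Call:
carry_out(plan=[{"dx": 0,"dy": 0.8,"dz": -25,"wx": 0,"wy": 0,"wz": 0,"jaw": 15},{"dx": 0,"dy": 0.8,"dz": -50,"wx": 0,"wy": 0,"wz": 0,"jaw": 15},{"dx": 0,"dy": 0.8,"dz": -70,"wx": 0,"wy": 0,"wz": 0,"jaw": 15},{"dx": 0,"dy": 0.8,"dz": -85,"wx": 0,"wy": 0,"wz": 0,"jaw": 15},{"dx": 0,"dy": 0.8,"dz": -92,"wx": 0,"wy": 0,"wz": 0,"jaw": 15},{"dx": 0,"dy": 0.8,"dz": -92,"wx": 0,"wy": 0,"wz": 0,"jaw": 15},{"dx": 0,"dy": 0.8,"dz": -92,"wx": 0,"wy": 0,"wz": 0,"jaw": 15}])

```text
clock: 6.85
eef_pos: [0.6316, 0.0025, 0.3017]
tcp_rot: [0.736, 0.678, 0.001, 0.001]
contact_force: [-1.0, 0.2, -2.0]
gripper_width: 0.021
```

```bash
python3 look.py f1
```

```text
[0.631578   0.00251483 0.30169785] [7.35509228e-01 6.77514121e-01 5.78096235e-04 6.75998038e-04] 6.85 [-1.01942717  0.24230468 -1.97392839] [ 0.02367306 -0.03009893  0.00433782] 0.020978759101372074
bed xy of tcp 0.08656009248092768 0.0001917280066107566 grip z 0.14669785269611826
```

View pics/f1s.png

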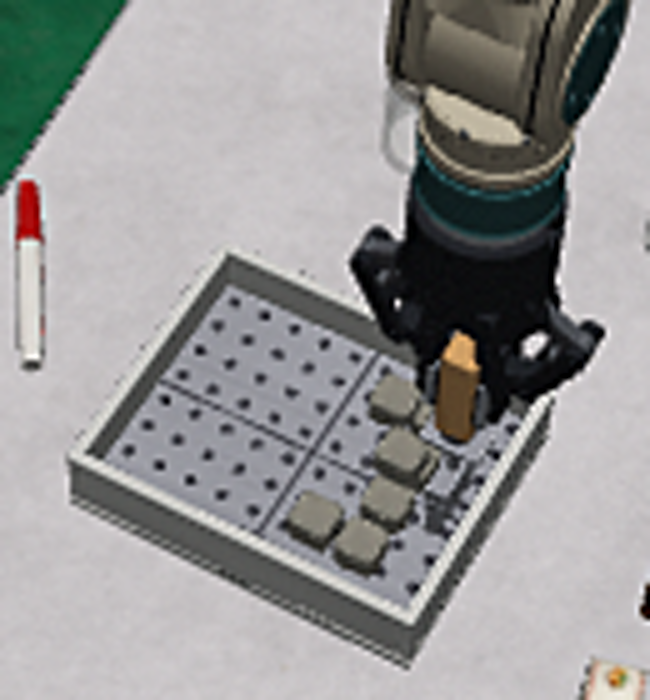

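Call:
carry_out(plan=[{"dx": 0,"dy": 0,"dz": -2,"wx": 0,"wy": 0,"wz": 0,"jaw": 15},{"dx": 0,"dy": 0,"dz": -4,"wx": 0,"wy": 0,"wz": 0,"jaw": 15},{"dx": 0,"dy": 0,"dz": -4,"wx": 0,"wy": 0,"wz": 0,"jaw": 15}])

```text
clock: 7.32
eef_pos: [0.6309, 0.0026, 0.2964]
tcp_rot: [0.735, 0.678, -0.0, -0.0]
contact_force: [-0.5, 0.5, -1.7]
gripper_width: 0.0213
```

Call:
carry_out(plan=[{"dx": 0,"dy": 0,"dz": -2,"wx": 0,"wy": 0,"wz": 0,"jaw": 15},{"dx": 0,"dy": 0,"dz": -2,"wx": 0,"wy": 0,"wz": 0,"jaw": 15}])

```text
clock: 7.58
eef_pos: [0.631, 0.0026, 0.2944]
tcp_rot: [0.735, 0.678, -0.0, -0.0]
contact_force: [0.4, 0.5, -1.1]
gripper_width: 0.0213
```

Call:
carry_out(plan=[{"dx": 0,"dy": 0,"dz": -1.5,"wx": 0,"wy": 0,"wz": 0,"jaw": 15},{"dx": 0,"dy": 0,"dz": -1.5,"wx": 0,"wy": 0,"wz": 0,"jaw": 15}])

```text
clock: 7.82
eef_pos: [0.631, 0.0026, 0.2931]
tcp_rot: [0.736, 0.678, -0.0, -0.0]
contact_force: [0.2, 0.1, -2.3]
gripper_width: 0.0214
```

Call:
carry_out(plan=[{"dx": 0,"dy": 0,"dz": -1.5,"wx": 0,"wy": 0,"wz": 0,"jaw": 15},{"dx": 0,"dy": 0,"dz": -1.5,"wx": 0,"wy": 0,"wz": 0,"jaw": 15}])

```text
clock: 8.07
eef_pos: [0.631, 0.0026, 0.2915]
tcp_rot: [0.736, 0.678, -0.0, -0.0]
contact_force: [-0.3, 0.1, -1.4]
gripper_width: 0.0214
```

Call:
carry_out(plan=[{"dx": 0,"dy": 0,"dz": -1,"wx": 0,"wy": 0,"wz": 0,"jaw": 15},{"dx": 0,"dy": 0,"dz": -1,"wx": 0,"wy": 0,"wz": 0,"jaw": 15}])

```text
clock: 8.32
eef_pos: [0.6311, 0.0026, 0.2906]
tcp_rot: [0.736, 0.678, -0.0, -0.0]
contact_force: [0.6, -0.5, -3.0]
gripper_width: 0.0212
```

Call:
carry_out(plan=[{"dx": 0,"dy": 0,"dz": -1,"wx": 0,"wy": 0,"wz": 0,"jaw": 15},{"dx": 0,"dy": 0,"dz": -1,"wx": 0,"wy": 0,"wz": 0,"jaw": 15}])

```text
clock: 8.57
eef_pos: [0.6311, 0.0026, 0.2897]
tcp_rot: [0.736, 0.678, 0.0, 0.0]
contact_force: [-0.4, -0.3, -2.0]
gripper_width: 0.0215
```

Call:
carry_out(plan=[{"dx": 0,"dy": 0,"dz": -1,"wx": 0,"wy": 0,"wz": 0,"jaw": 15},{"dx": 0,"dy": 0,"dz": -1,"wx": 0,"wy": 0,"wz": 0,"jaw": 15}])

```text
clock: 8.82
eef_pos: [0.6312, 0.0026, 0.2891]
tcp_rot: [0.735, 0.678, 0.0, 0.0]
contact_force: [-0.5, 0.5, 1.3]
gripper_width: 0.0214
```

Call:
carry_out(plan=[{"dx": 0,"dy": 0,"dz": -1,"wx": 0,"wy": 0,"wz": 0,"jaw": 15},{"dx": 0,"dy": 0,"dz": -1,"wx": 0,"wy": 0,"wz": 0,"jaw": 15}])

```text
clock: 9.07
eef_pos: [0.6312, 0.0026, 0.2884]
tcp_rot: [0.735, 0.678, 0.0, 0.0]
contact_force: [-2.4, 0.5, 5.6]
gripper_width: 0.0214
```

Call:
carry_out(plan=[{"dx": 0,"dy": 0,"dz": 0.6,"wx": 0,"wy": 0,"wz": 0,"jaw": 15},{"dx": -2,"dy": 0.2,"dz": 0.6,"wx": 0,"wy": 0,"wz": 0,"jaw": 15},{"dx": -5,"dy": 0.4,"dz": 0.6,"wx": 0,"wy": 0,"wz": 0,"jaw": 15},{"dx": -9,"dy": 0.75,"dz": 0.6,"wx": 0,"wy": 0,"wz": 0,"jaw": 15},{"dx": -13,"dy": 1.1,"dz": 0.6,"wx": 0,"wy": 0,"wz": 0,"jaw": 15},{"dx": -16,"dy": 1.3,"dz": 0.6,"wx": 0,"wy": 0,"wz": 0,"jaw": 15},{"dx": -18,"dy": 1.5,"dz": 0.6,"wx": 0,"wy": 0,"wz": 0,"jaw": 15},{"dx": -20,"dy": 1.65,"dz": 0.6,"wx": 0,"wy": 0,"wz": 0,"jaw": 15}])

```text
clock: 10.07
eef_pos: [0.6114, 0.0042, 0.2887]
tcp_rot: [0.736, 0.678, 0.0, 0.001]
contact_force: [5.0, -1.5, 3.8]
gripper_width: 0.0214
```

```bash
python3 look.py g1
```

```text
[0.61137874 0.00420847 0.2886944 ] [7.35503416e-01 6.77520649e-01 4.63207866e-04 5.28856608e-04] 10.075 [ 4.99827534 -1.45749575  3.79343271] [-0.07235058 -1.24042309 -0.01726225] 0.021369320514203205
bed xy of tcp 0.06628995219024972 0.00020492600556767243 grip z 0.13369439571476646
```

View pics/g1s.png

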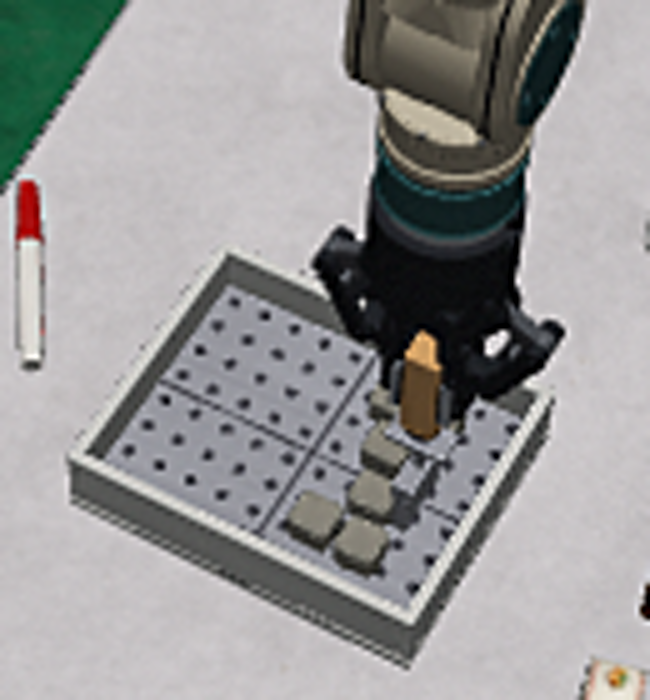

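Call:
carry_out(plan=[{"dx": -3,"dy": 0.25,"dz": 0.3,"wx": 0,"wy": 0,"wz": 0,"jaw": 15},{"dx": -7,"dy": 0.6,"dz": 0.3,"wx": 0,"wy": 0,"wz": 0,"jaw": 15},{"dx": -12,"dy": 1,"dz": 0.3,"wx": 0,"wy": 0,"wz": 0,"jaw": 15},{"dx": -17,"dy": 1.4,"dz": 0.3,"wx": 0,"wy": 0,"wz": 0,"jaw": 15},{"dx": -22,"dy": 1.8,"dz": 0.3,"wx": 0,"wy": 0,"wz": 0,"jaw": 15},{"dx": -27,"dy": 2.2,"dz": 0.3,"wx": 0,"wy": 0,"wz": 0,"jaw": 15},{"dx": -32,"dy": 2.7,"dz": 0.3,"wx": 0,"wy": 0,"wz": 0,"jaw": 15},{"dx": -37,"dy": 3.1,"dz": 0.3,"wx": 0,"wy": 0,"wz": 0,"jaw": 15},{"dx": -41,"dy": 3.4,"dz": 0.3,"wx": 0,"wy": 0,"wz": 0,"jaw": 15},{"dx": -44,"dy": 3.7,"dz": 0.3,"wx": 0,"wy": 0,"wz": 0,"jaw": 15}])

```text
clock: 11.42
eef_pos: [0.5669, 0.0079, 0.2887]
tcp_rot: [0.736, 0.678, 0.0, 0.0]
contact_force: [4.4, 0.2, 3.6]
gripper_width: 0.0212
```

```bash
python3 look.py g2
```

```text
[0.56687703 0.00794965 0.28865022] [7.35518959e-01 6.77504139e-01 3.57723554e-05 3.94076340e-05] 11.425 [4.38589241 0.15180498 3.60471849] [-0.15818852 -1.30396708 -0.01206777] 0.021189709282782448
bed xy of tcp 0.021631285373912085 0.00024382444611241558 grip z 0.13365022000690066
```

View pics/g2s.png

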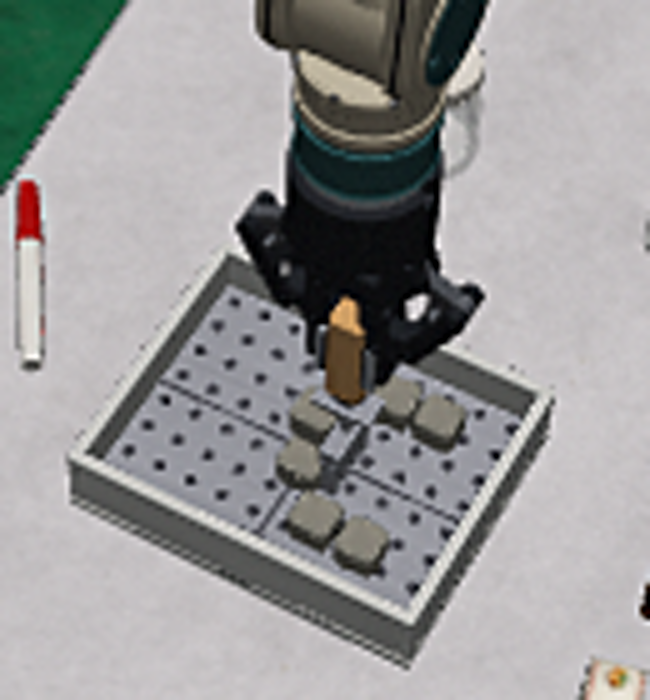

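Call:
carry_out(plan=[{"dx": -3,"dy": 0.25,"dz": 0.2,"wx": 0,"wy": 0,"wz": 0,"jaw": 15},{"dx": -7,"dy": 0.6,"dz": 0.2,"wx": 0,"wy": 0,"wz": 0,"jaw": 15},{"dx": -12,"dy": 1,"dz": 0.2,"wx": 0,"wy": 0,"wz": 0,"jaw": 15},{"dx": -17,"dy": 1.4,"dz": 0.2,"wx": 0,"wy": 0,"wz": 0,"jaw": 15},{"dx": -22,"dy": 1.8,"dz": 0.2,"wx": 0,"wy": 0,"wz": 0,"jaw": 15},{"dx": -27,"dy": 2.2,"dz": 0.2,"wx": 0,"wy": 0,"wz": 0,"jaw": 15},{"dx": -32,"dy": 2.7,"dz": 0.2,"wx": 0,"wy": 0,"wz": 0,"jaw": 15},{"dx": -36,"dy": 3,"dz": 0.2,"wx": 0,"wy": 0,"wz": 0,"jaw": 15},{"dx": -39,"dy": 3.2,"dz": 0.2,"wx": 0,"wy": 0,"wz": 0,"jaw": 15},{"dx": -39,"dy": 3.2,"dz": 0.2,"wx": 0,"wy": 0,"wz": 0,"jaw": 15}])

```text
clock: 12.78
eef_pos: [0.5276, 0.0112, 0.2887]
tcp_rot: [0.736, 0.678, -0.0, -0.0]
contact_force: [2.0, -0.5, 2.9]
gripper_width: 0.0214
```

```bash
python3 look.py g3
```

```text
[0.52761754 0.0112174  0.2886819 ] [ 7.35500004e-01  6.77524502e-01 -3.49725276e-04 -4.13726847e-04] 12.775 [ 1.98797557 -0.45697206  2.94989509] [-0.09450415 -0.80070659 -0.04344581] 0.02142302528412417
bed xy of tcp -0.017763967055979154 0.00024552506998657374 grip z 0.13368189544284245
```

View pics/g3s.png

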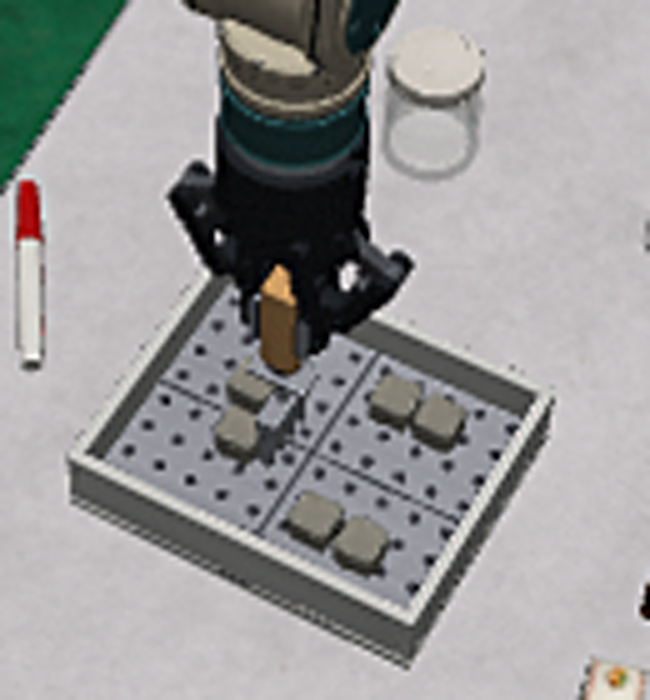

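Call:
carry_out(plan=[{"dx": 2,"dy": -0.2,"dz": 2,"wx": 0,"wy": 0,"wz": 0,"jaw": 15},{"dx": 2,"dy": -0.2,"dz": 10,"wx": 0,"wy": 0,"wz": 0,"jaw": 15},{"dx": 2,"dy": -0.2,"dz": 20,"wx": 0,"wy": 0,"wz": 0,"jaw": 15},{"dx": 2,"dy": -0.2,"dz": 28,"wx": 0,"wy": 0,"wz": 0,"jaw": 15},{"dx": 2,"dy": -0.2,"dz": 28,"wx": 0,"wy": 0,"wz": 0,"jaw": 15},{"dx": -3,"dy": 0.2,"dz": 28,"wx": 0,"wy": 0,"wz": 0,"jaw": 15},{"dx": -8,"dy": 0.7,"dz": 28,"wx": 0,"wy": 0,"wz": 0,"jaw": 15},{"dx": -13,"dy": 1.1,"dz": 28,"wx": 0,"wy": 0,"wz": 0,"jaw": 15},{"dx": -17,"dy": 1.4,"dz": 28,"wx": 0,"wy": 0,"wz": 0,"jaw": 15},{"dx": -17,"dy": 1.4,"dz": 28,"wx": 0,"wy": 0,"wz": 0,"jaw": 15}])

```text
clock: 14.12
eef_pos: [0.5106, 0.0126, 0.3166]
tcp_rot: [0.735, 0.678, -0.0, -0.0]
contact_force: [-0.2, -0.2, -1.1]
gripper_width: 0.0213
```

```bash
python3 look.py k1
```

```text
[0.51055535 0.01262294 0.31664038] [ 7.35473677e-01  6.77553193e-01 -2.55667426e-04 -2.75467656e-04] 14.125 [-0.18303736 -0.17882152 -1.10088678] [-0.01644822  0.0304098   0.00868801] 0.021278533195056123
bed xy of tcp -0.03488394560576496 0.0002316947296612643 grip z 0.16164038006323464
```

View pics/k1s.png

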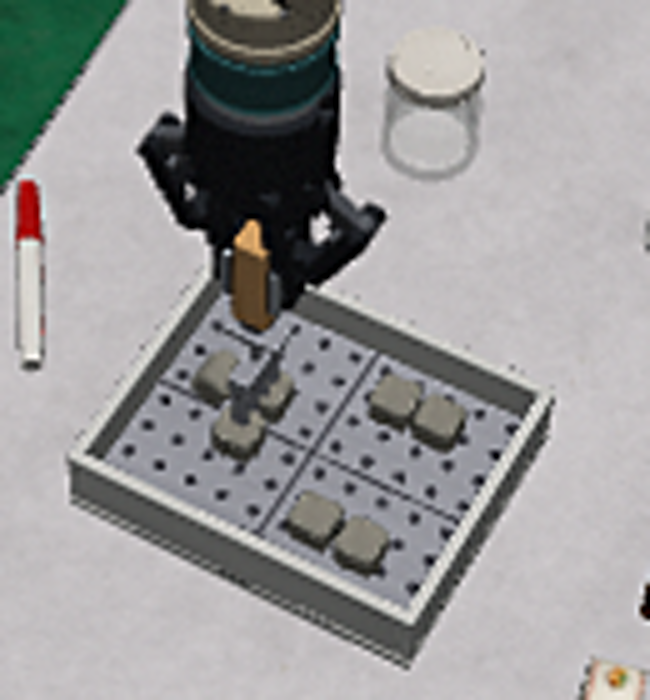

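Call:
carry_out(plan=[{"dx": -3,"dy": 0.25,"dz": 0,"wx": 0,"wy": 0,"wz": 0,"jaw": 15},{"dx": -6,"dy": 0.5,"dz": 0,"wx": 0,"wy": 0,"wz": 0,"jaw": 15},{"dx": -10,"dy": 0.8,"dz": 0,"wx": 0,"wy": 0,"wz": 0,"jaw": 15},{"dx": -14,"dy": 1.1,"dz": 0,"wx": 0,"wy": 0,"wz": 0,"jaw": 15},{"dx": -14,"dy": 1.1,"dz": 0,"wx": 0,"wy": 0,"wz": 0,"jaw": 15}])

```text
clock: 14.85
eef_pos: [0.4967, 0.0137, 0.3168]
tcp_rot: [0.735, 0.678, -0.0, -0.0]
contact_force: [0.6, -0.2, -1.7]
gripper_width: 0.0213
```

```bash
python3 look.py k2
```

```text
[0.49667886 0.01370497 0.3167518 ] [ 7.35483426e-01  6.77542696e-01 -1.08415449e-04 -1.16578823e-04] 14.85 [ 0.64987222 -0.19659843 -1.65164569] [ 0.0391515   0.01376273 -0.00632979] 0.02128692903471598
bed xy of tcp -0.048802377293496256 0.0001595754772789745 grip z 0.16175180130211683
```

View pics/k2s.png

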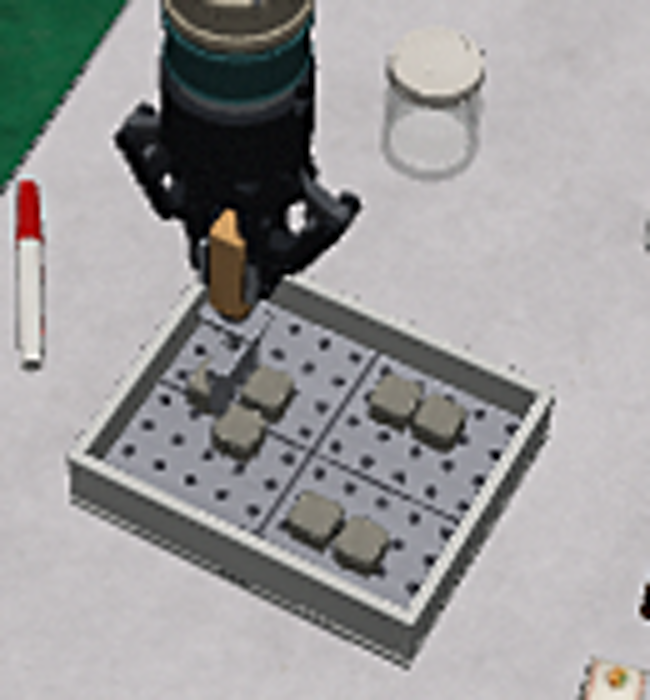

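Stone 7 now seems to lie in front of the inner pair. I'll lift the rake and move it back over the stand so both cameras can see the tray.

Call:
carry_out(plan=[{"dx": 0,"dy": 0,"dz": 25,"wx": 0,"wy": 0,"wz": 0,"jaw": 15},{"dx": 0,"dy": 0,"dz": 50,"wx": 0,"wy": 0,"wz": 0,"jaw": 15},{"dx": 0,"dy": -20,"dz": 75,"wx": 0,"wy": 0,"wz": 0,"jaw": 15},{"dx": 0,"dy": -60,"dz": 75,"wx": 0,"wy": 0,"wz": 0.025,"jaw": 15},{"dx": 0,"dy": -110,"dz": 75,"wx": 0,"wy": 0,"wz": 0.06,"jaw": 15},{"dx": 0,"dy": -160,"dz": 75,"wx": 0,"wy": 0,"wz": 0.1,"jaw": 15},{"dx": 1,"dy": -210,"dz": 75,"wx": 0,"wy": 0,"wz": 0.13,"jaw": 15},{"dx": 1,"dy": -260,"dz": 75,"wx": 0,"wy": 0,"wz": 0.16,"jaw": 15},{"dx": 1,"dy": -294,"dz": 75,"wx": 0,"wy": 0,"wz": 0.172,"jaw": 15},{"dx": 1,"dy": -294,"dz": 75,"wx": 0,"wy": 0,"wz": 0.172,"jaw": 15}])

```text
clock: 16.2
eef_pos: [0.4982, -0.2829, 0.3917]
tcp_rot: [0.676, 0.737, -0.0, 0.0]
contact_force: [0.1, 0.9, -1.5]
gripper_width: 0.0213
```

```bash
python3 look.py m1
python3 - <<'E'
from ov import *
s=cam("side");t=cam("top"); crop(t["img"],235,155,85,90,6,"m2.png")
crop(s["img"],180,180,100,140,5,"m3.png")
E
```

```text
[ 0.49820366 -0.28286978  0.39166555] [ 6.75852526e-01  7.37036741e-01 -1.24729720e-04  4.36999975e-04] 16.2 [ 0.07356405  0.85052146 -1.49994317] [0.04226047 0.00599077 0.02142221] 0.021282753623770335
bed xy of tcp -0.022695368076323965 -0.2952677969332482 grip z 0.23666554818662935
```

View pics/m1s.png

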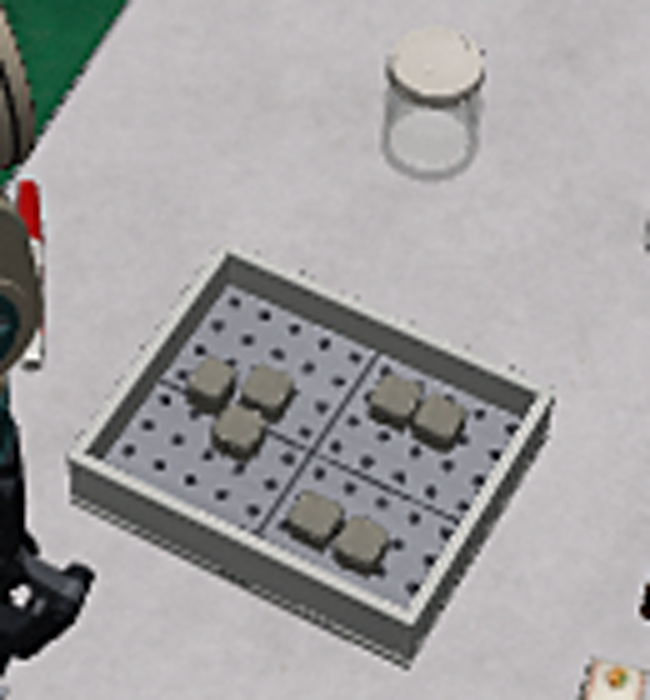

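View pics/m2.png

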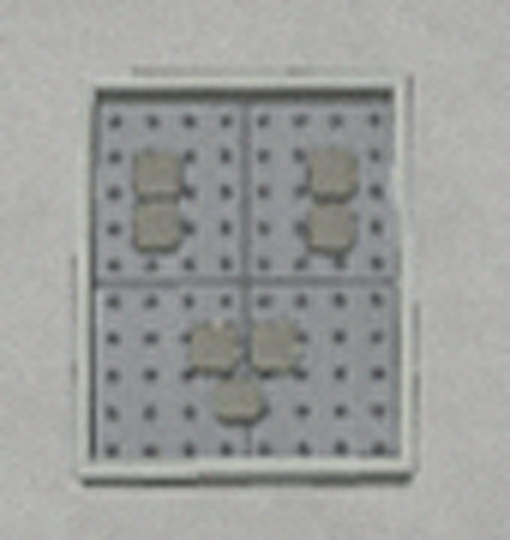

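View pics/m3.png

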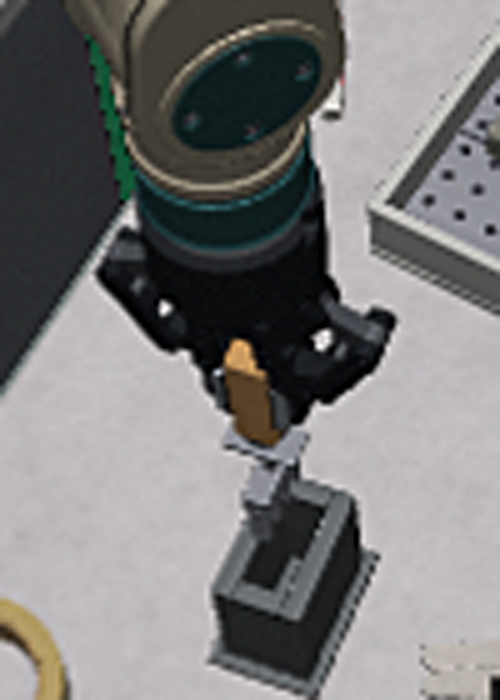

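Run:
```python
from ov import *
s=cam("side");t=cam("top")
crop(s["img"],270,195,35,30,16,"n1.png");crop(t["img"],260,205,40,30,16,"n2.png")
cv2.imwrite("pics/n.png",cv2.resize(np.hstack([cv2.imread("pics/n1.png"),cv2.imread("pics/n2.png")]),None,fx=.66,fy=.66))
for a,b in [((213,378),(240,400)),((270,386),(214,348)),((240,427),(274,347)),((397,393),(157,228)),((440,415),(157,173))]:
    print(tri([s,t],[cv(a,240,130,5),cv(b,235,155,6)]).round(4))
```

```text
[0.479  0.0184 0.0364]
[0.5088 0.03   0.0316]
[ 0.5059 -0.0018  0.0315]
[0.5759 0.0551 0.0329]
[0.6047 0.0521 0.0336]
```

View pics/n.png

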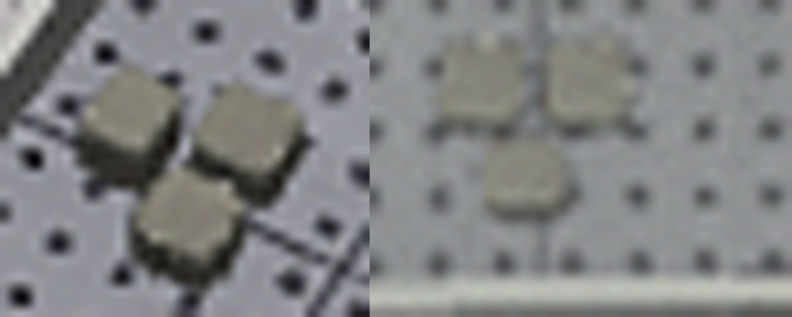

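Call:
carry_out(plan=[{"dx": 0,"dy": 2.6,"dz": 0,"wx": 0,"wy": 0,"wz": 0,"jaw": 15},{"dx": 0,"dy": 2.6,"dz": 0,"wx": 0,"wy": 0,"wz": 0,"jaw": 15},{"dx": 0,"dy": 2.6,"dz": -15,"wx": 0,"wy": 0,"wz": 0,"jaw": 15},{"dx": 0,"dy": 2.6,"dz": -30,"wx": 0,"wy": 0,"wz": 0,"jaw": 15},{"dx": 0,"dy": 2.6,"dz": -45,"wx": 0,"wy": 0,"wz": 0,"jaw": 15},{"dx": 0,"dy": 2.6,"dz": -60,"wx": 0,"wy": 0,"wz": 0,"jaw": 15},{"dx": 0,"dy": 2.6,"dz": -60,"wx": 0,"wy": 0,"wz": 0,"jaw": 15}])

```text
clock: 17.38
eef_pos: [0.4973, -0.2773, 0.3296]
tcp_rot: [0.675, 0.738, -0.0, -0.002]
contact_force: [0.4, 0.3, -1.3]
gripper_width: 0.0213
```

```bash
python3 look.py o0
python3 - <<'E'
from ov import *
s=cam("side")
crop(s["img"],180,200,100,120,5,"o1.png")
E
```

```text
[ 0.49734654 -0.27728275  0.3296198 ] [ 6.74633869e-01  7.38149683e-01 -2.31570346e-04 -2.03356689e-03] 17.375 [ 0.35912751  0.34623142 -1.26916831] [ 0.03258999 -0.00991329  0.00137311] 0.021263488708658237
bed xy of tcp -0.024012735566391077 -0.28977106655251367 grip z 0.1746197954581846
```

View pics/o1.png

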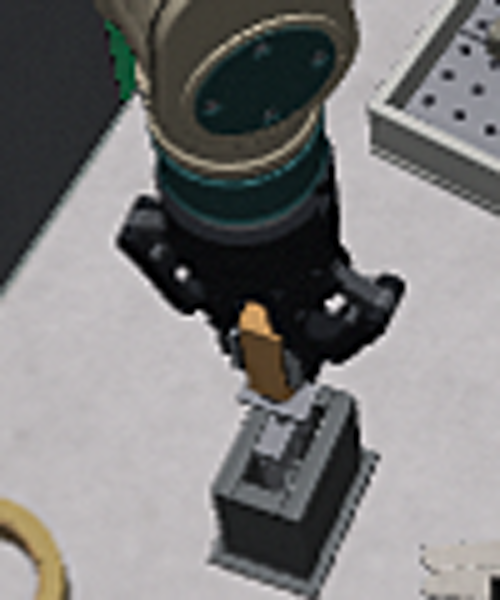

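Call:
carry_out(plan=[{"dx": 0.4,"dy": -2.7,"dz": 0,"wx": 0,"wy": 0,"wz": 0,"jaw": 15},{"dx": 0.4,"dy": -2.7,"dz": -10,"wx": 0,"wy": 0,"wz": 0,"jaw": 15},{"dx": 0.4,"dy": -2.7,"dz": -22,"wx": 0,"wy": 0,"wz": 0,"jaw": 15},{"dx": 0.4,"dy": -2.7,"dz": -34,"wx": 0,"wy": 0,"wz": 0,"jaw": 15},{"dx": 0.4,"dy": -2.7,"dz": -40,"wx": 0,"wy": 0,"wz": 0,"jaw": 15},{"dx": 0.4,"dy": -2.7,"dz": -43,"wx": 0,"wy": 0,"wz": 0,"jaw": 15},{"dx": 0.4,"dy": -2.7,"dz": -43,"wx": 0,"wy": 0,"wz": 0,"jaw": 15},{"dx": 0.4,"dy": -2.7,"dz": -43,"wx": 0,"wy": 0,"wz": 0,"jaw": 15}])

```text
clock: 18.52
eef_pos: [0.4987, -0.2806, 0.2893]
tcp_rot: [0.675, 0.738, 0.0, 0.0]
contact_force: [0.1, 0.1, -1.9]
gripper_width: 0.0209
```

```bash
python3 look.py o2
python3 - <<'E'
from ov import *
s=cam("side")
crop(s["img"],180,220,100,110,6,"o3.png")
E
```

```text
[ 0.49873789 -0.28060262  0.28926721] [6.74575782e-01 7.38205455e-01 3.91074262e-05 4.67321035e-04] 18.525 [ 0.06659097  0.07636274 -1.88493811] [0.0047885  0.0275014  0.00873822] 0.02088347567023289
bed xy of tcp -0.022350941932610474 -0.29296415414332583 grip z 0.13426721160193347
```

View pics/o3.png

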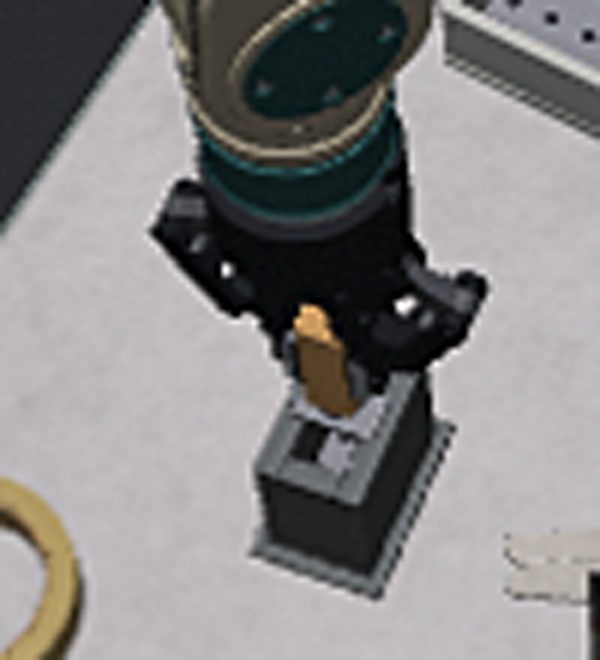

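Aligned in the pocket, about 6 mm above seating. I'll lower it gently.

Call:
carry_out(plan=[{"dx": -0.3,"dy": 0.2,"dz": -3,"wx": 0,"wy": 0,"wz": 0,"jaw": 15},{"dx": -0.3,"dy": 0.2,"dz": -5,"wx": 0,"wy": 0,"wz": 0,"jaw": 15},{"dx": -0.3,"dy": 0.2,"dz": -5,"wx": 0,"wy": 0,"wz": 0,"jaw": 15}])

```text
clock: 19.05
eef_pos: [0.4981, -0.2802, 0.2836]
tcp_rot: [0.675, 0.738, -0.0, -0.0]
contact_force: [0.1, -0.6, -1.7]
gripper_width: 0.0213
```

Call:
carry_out(plan=[{"dx": 0,"dy": 0,"dz": -1,"wx": 0,"wy": 0,"wz": 0,"jaw": 15},{"dx": 0,"dy": 0,"dz": -1,"wx": 0,"wy": 0,"wz": 0,"jaw": 15}])

```text
clock: 19.3
eef_pos: [0.4982, -0.2802, 0.2834]
tcp_rot: [0.675, 0.738, -0.0, 0.0]
contact_force: [-2.1, 0.8, 2.9]
gripper_width: 0.0211
```

Call:
carry_out(plan=[{"dx": 0,"dy": 0,"dz": 0,"wx": 0,"wy": 0,"wz": 0,"jaw": 30},{"dx": 0,"dy": 0,"dz": 0,"wx": 0,"wy": 0,"wz": 0,"jaw": 55},{"dx": 0,"dy": 0,"dz": 0,"wx": 0,"wy": 0,"wz": 0,"jaw": 85},{"dx": 0,"dy": 0,"dz": 0,"wx": 0,"wy": 0,"wz": 0,"jaw": 85},{"dx": 0,"dy": 0,"dz": 0,"wx": 0,"wy": 0,"wz": 0,"jaw": 85},{"dx": 0,"dy": 0,"dz": 0,"wx": 0,"wy": 0,"wz": 0,"jaw": 85}])

```text
clock: 20.05
eef_pos: [0.4982, -0.2803, 0.2828]
tcp_rot: [0.675, 0.738, 0.0, 0.0]
contact_force: [0.1, -0.6, 0.2]
gripper_width: 0.0849
```

```bash
python3 look.py p0
python3 - <<'E'
from ov import *
s=cam("side")
crop(s["img"],180,220,100,110,6,"p1.png")
E
```

```text
[ 0.49822894 -0.28025831  0.28279224] [6.74590129e-01 7.38192493e-01 2.37818370e-05 8.35843911e-06] 20.05 [ 0.13150797 -0.64408087  0.1872613 ] [ 0.01121831  0.00836591 -0.02929923] 0.08490952596109992
bed xy of tcp -0.02288668260715693 -0.29266322240716247 grip z 0.12779223781174856
```

View pics/p1.png

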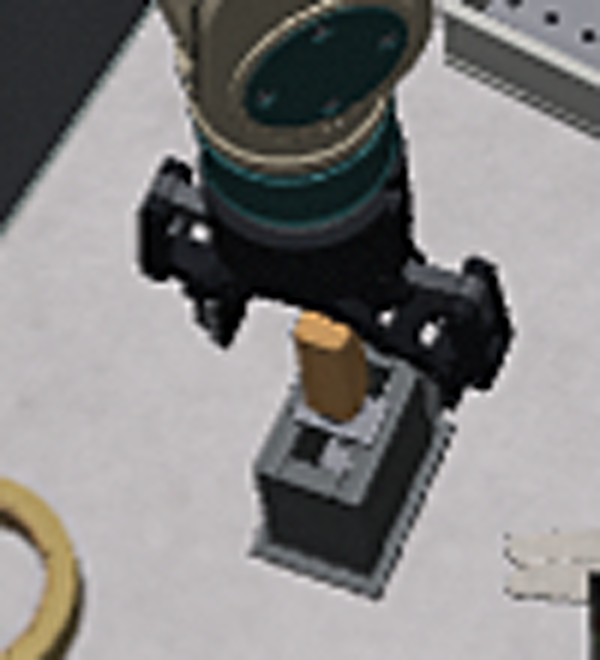

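The rake hangs as before. I'll retreat upwards and aside.

Call:
carry_out(plan=[{"dx": 0,"dy": 0,"dz": 20,"wx": 0,"wy": 0,"wz": 0,"jaw": 85},{"dx": 0,"dy": 0,"dz": 60,"wx": 0,"wy": 0,"wz": 0,"jaw": 85},{"dx": 0,"dy": 0,"dz": 100,"wx": 0,"wy": 0,"wz": 0,"jaw": 85},{"dx": 0,"dy": 0,"dz": 120,"wx": 0,"wy": 0,"wz": 0,"jaw": 85},{"dx": -50,"dy": -40,"dz": 130,"wx": 0,"wy": 0,"wz": 0,"jaw": 85},{"dx": -90,"dy": -80,"dz": 130,"wx": 0,"wy": 0,"wz": 0,"jaw": 85},{"dx": -130,"dy": -120,"dz": 130,"wx": 0,"wy": 0,"wz": 0,"jaw": 85},{"dx": -160,"dy": -160,"dz": 130,"wx": 0,"wy": 0,"wz": 0,"jaw": 85},{"dx": -160,"dy": -160,"dz": 130,"wx": 0,"wy": 0,"wz": 0,"jaw": 85},{"dx": -160,"dy": -160,"dz": 130,"wx": 0,"wy": 0,"wz": 0,"jaw": 85}])

```text
clock: 21.45
eef_pos: [0.3382, -0.44, 0.4127]
tcp_rot: [0.675, 0.738, 0.0, -0.0]
contact_force: [1.0, 0.3, 0.3]
gripper_width: 0.085
```

Run:
```python
from h import *
print(telemetry.state()["clock"])
s=cam("side");t=cam("top"); crop(s["img"],150,120,210,230,3,"q1.png");crop(t["img"],180,130,260,150,3,"q2.png")
```

```text
21.45
```

View pics/q1.png

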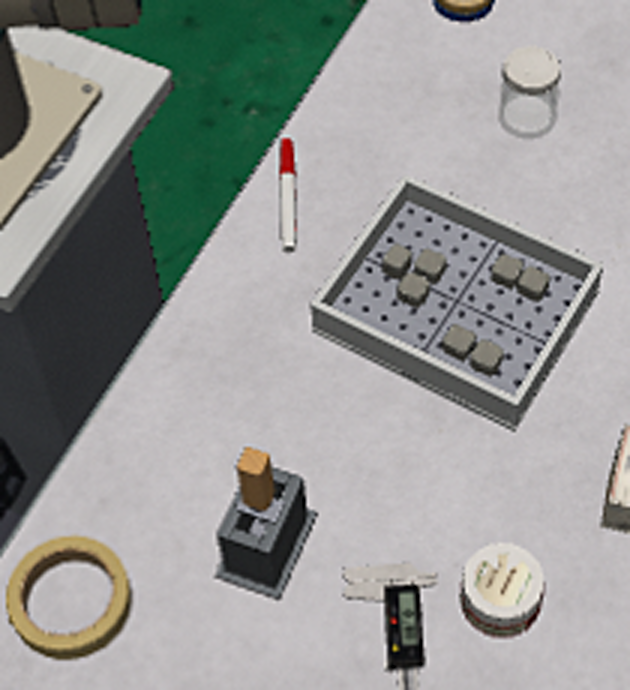

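View pics/q2.png

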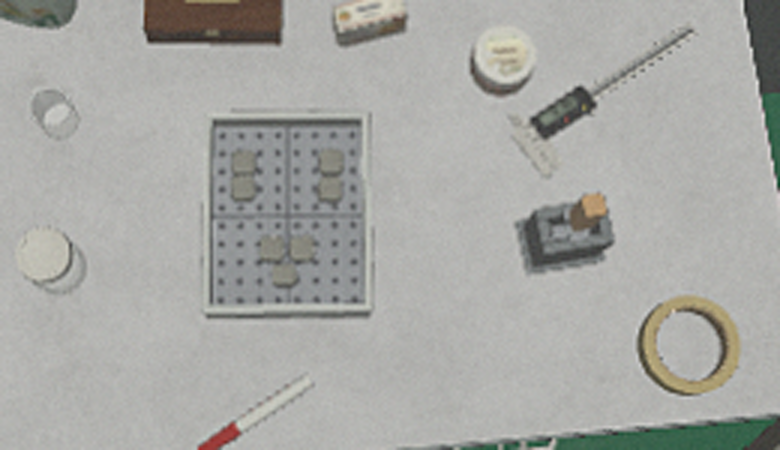

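The rake is upright in its pocket, with its grip at (595,205) in the top crop. There are two stones in each far quarter, one in each near quarter, and the seventh near the middle line in the near half. The bystanders haven't moved, so I'm handing in.

```bash
python3 -c "
from workcell import arm
print(arm.sign_off())"
```

```text
the job is handed in; nothing more can be done
None
```

I raked the heap into a single layer, hung the rake back in its pocket, and handed the job in at about 21.5 s of the 72 s allowed. No verdict is reported.

**Raking:** I lowered the rake behind the heap and felt for the bed in small steps. I then drew it from about x = +86 mm to −18 mm on the bed. The sampled readings gave about 5–7.5 N of vertical tine force on the bed, a little above "a few newtons" at first touch. I only read the force at the end of each move, so peaks in between were not recorded.

**Top stone:** it rode along on the inner pair. With the rake raised about 27 mm off the bed, I pushed it off so that it dropped in front of them.

**Final checks, from both cameras:**
- **Stones:** two lie in each far quarter and one in each near quarter, with a third in the near half close to the middle line. None lies on another, and all are in the tray. The seventh stone came to rest on its side, flat, with its top about 4 mm higher than the others.
- **Rake:** it hangs upright on its flange. The tool was within 1 mm of its grasp pose when I released it.
- **Surroundings:** the gripper is clear, and the jar, pot and tape look unmoved.

**Disagreements:** the two cameras differ by 2–4 mm on the tray's sideways position, so I used values in between. The bed height from the images was uncertain (about 14–18 mm), so I set the tine height from the force reading instead.

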